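# Seat a fuse base in the bench fixture and take off its cap of unknown thread hand

### The arm

A 6-joint arm with a two-finger parallel gripper is mounted at the origin on the work surface. World frame = base frame: x ahead of the robot, y to its left, z up, the work surface at z = 0. Lengths are in mm, angles in rad, forces in N, time in s.
With the tool pointing down it reaches from about 275 to 1000 mm from the base axis. Payload 8.4 kg.
Tool frame: the origin (TCP) lies between the finger pads; the fingertips stand 11 mm ahead of it and the grasp point (between the pads) lies 8 mm behind it; z points along the fingers, y is the direction in which the jaws open and shut (so a half turn about z gives the same grasp; the last joint's range is limited). The gripper opens to 85 mm and grips with 20 to 120 N. Pads are 22 mm wide; open, the fingers measure 114 mm over their backs; the gripper's body (76 mm by 85 mm) begins 54 mm behind the grasp point. The pads swing forward as they close: fully open they stand 13 mm farther back than shut.
Start: joints at [-1.225, 0.353, 1.633, -0, 1.155, -0.002], TCP at [213.018, -587.581, 242.281] pointing down, gripper open.
Joint ranges: [-2.63, 2.63], [-0.92, 2.1], [0.06, 2.66], [-1.3, 4.44], [0, 2.69], [-3.02, 3.02]. Speed limits (rad/s): [2.22, 2.22, 2.79, 3.14, 3.14, 3.14].

### API

Orientations are given as [roll, pitch, yaw] about the fixed x, y, z axes, in that order (R = Rz(yaw) Ry(pitch) Rx(roll)).
In Python, from rig import r, eyes gives the robot as it stands. The module is installed in compiled form; this text tells all that it offers.
- The arm moves only by the tool servo_tool, never from a script. Its argument "rows" is a list of rows, each a list of 3 entries, a list of its own where there are three numbers: the shift along the world's x, y, z in cm, then the turn about the world's z in rad, then the finger opening in cm, from 0 to 8.54. A call has 1 to 5 rows; each row shifts and turns the commanded pose from where the row before left it; what a row does not reach is not made up. A row lasts 1/12 s, in which the tool goes at most 41.7 mm and 7.16 degrees, less where a joint would pass 70% of its speed; a pose out of reach is approached as far as the arm can. A call is refused whole if a number of a shift passes 4.17 or a number of a turn 0.125, either way. A call with a gripper value outside its range is refused whole. The fingers move at their own pace and stop on an object; "squeeze" is the grip in N (left out, the last holds). Time passes only in rows, so rows that do not move let the fingers close. It gives the time, the measured TCP pose, the force and the opening at its end, in the units of the state.
- r.sense(): the state, without advancing time (a new reading comes with each control period).
- eyes.grab_frame(name): name is "scene" or "top" or "wrist"; returns a dict with "frame" (480x640x3 uint8, red, green, blue), "depth" (480x640 float32, mm along the optical axis (not along the pixel's ray), 0 where there is no reading), "vertical_fov" (degrees; the focal length in pixels is half the picture's height over the tangent of half this angle, whatever the lens; pixels are square), "cx", "cy" (the principal point, pixels), "camera_from_world" (4x4, takes a point from world to camera coordinates); the wrist camera has in their place "hand_eye" (4x4, takes a point from camera to tool coordinates, whose origin is the TCP and whose axes are the flange's). Camera axes: x right, y down, z forward; pixel columns grow to the right and rows downward; lengths in mm; the calibration is good to about 2 mm. A picture is of the moment at which its call begins: read the wrist's pose just before it.
- r.sign_off(): hands the job in, once; it reports no verdict.
The state is a dict: "clock": time; "qpos": joint angles; "qvel": joint speeds; "joint_efforts": joint torques, N m; "eef_pos": TCP position; "tcp_rot": TCP orientation; "contact_force": force on the tool from outside, world axes, zero at the start; "wrist_torque": the same for the moment, N m; "opening": opening from 0.0 (shut) to 1.0 (fully open).
Only numpy, scipy, OpenCV 4.12 (cv2) and the standard library are available. Lean on these libraries where they do the work, as an engineer would, in place of code of your own. Each camera call takes 0.05 s, during which the arm holds its last target.

### The job

Take the black fuse base that carries the red cap out of the stock tray and seat it flat and square in the pocket of the blue bench fixture, with its cap still on. The cap has a part-turn thread that may be left- or right-handed, so try it both ways, loosen it, and finish while holding the red cap still and upright in the gripper, lifted straight up about a hand's breadth above the base, which stays seated. Leave the grey-capped base and the two breakers where they stand.

Things in the scene. Friction and masses are not known exactly. Their poses are not given: they have to be found in the camera images.
- base_1_center (a point): One of two alike loose black fuse bases: block 66 (x) x 50 (y) x 36 mm high, 0.3 kg, brass terminals on its short ends, a cap on top. Point: block centre, 18 mm above its underside. Either base may carry the red cap: the base meant is the one right under it. Can be gripped across its 50 mm width from above, a finger each side of the 46 mm cap. Fits the pocket either way round.
- base_2_center (a point): The other fuse base, the same outside; point: the centre of its block, 18 mm above its underside. The two bases have threads of opposite hand.
- cap_red_center (a point): Loose red round cap, 46 mm across, 23 mm high, with a grip bar on top; 43 mm high in all, 0.06 kg. Point: half-way up, 21.5 mm above its rim, 39.5 mm above the block's centre when on. Locked at the start, with about 2 mm of lift: pulling lifts the base too. Base with cap is 79 mm high.
- cap_red_bar (a point): Centre of the red cap's grip bar, 10 mm under its top: 40 long (x) x 14 wide (y) x 20 mm high; along the base's long side (within 4 degrees) at the start. Turned the wrong way the cap stops hard within 15 degrees; the other way it turns easily, lifts free at 40 to 105 degrees (60 to 75 is safe), stops at about 110. Which way loosens it (from above) cannot be seen and varies.
- cap_grey_center (a point): Grey cap of the same shape on the other base, point as for the red one; leave it and its base alone.
- pocket (a point): Centre of the floor of the pocket in the fixed blue fixture (130 x 110 x 18 mm). Pocket 70 (x) x 54 (y) mm, 10 mm deep, its upper 6.5 mm flared by 3 mm a side; floor 8 mm, mouth 18 mm above the table. x: its long side, z: up. A seated base has its block's centre 18 mm above this point, and 26 mm of the block stands out.
- tray: Fixed shallow cardboard tray, 140 (x) x 300 (y) x 18 mm high, floor 5 mm thick; in it stand the two bases, 140 mm apart along its y, long sides along its x. Origin: centre of the underside.
- breaker_1_center (a point): Loose black circuit breaker, 75 x 28 mm, 73 mm high with its white toggle, about 130 mm beyond the fixture's centre (its +x); point 25 mm above its underside. Leave alone.
- breaker_2_center (a point): The same kind of breaker, about 135 mm beyond the tray's centre (its +x); point 25 mm above its underside. Leave alone.
Things that resemble listed ones, but are neither listed nor needed, are in the scene too. Of the things shaped like the part that bears cap_red_center, the red one is meant.

How it is judged:
By the outcome, as a careful person would: the job done as asked, in the order asked, and still so for the second after the job is handed in, while the arm keeps its last pose, push and grip.
It also fails if it takes over 72 s, if anything falls off the work surface, if the arm or the gripper's body presses on something with over 40 N, if the wrist force passes 120 N, or if a joint passes its speed limit or range.

## Working session

There is one attempt and no reset: what is moved stays moved. The work goes in short steps, Python scripts to look and compute and a tool call to move; the robot and the scene stay as the last step left them, time stands still between calls to the robot, and variables do not carry over. Pictures are saved under pics/ and viewed, and the job is handed in when it is done.

Besides the shell and the picture viewer there is one more tool, called after "Request:" as name([rows], argument=value, ...), one row to a line, values as JSON. servo_tool: Moves the arm, as the interface text tells. Its arguments: {"type":"object","properties":{"rows":{"type":"array"},"squeeze":{"type":"number"}},"required":["rows"]}

```bash
mkdir -p pics; cat > h.py <<'E'
import numpy as np, cv2
from rig import r, eyes
from scipy.spatial.transform import Rotation as R
def grab(n, save=None):
    s=r.sense(); g=eyes.grab_frame(n)
    if save: cv2.imwrite('pics/'+save+'.png', g['frame'][:,:,::-1])
    f=240/np.tan(np.radians(g['vertical_fov'])/2)
    if n=='wrist':
        T=np.eye(4); T[:3,:3]=R.from_euler('xyz',s['tcp_rot']).as_matrix(); T[:3,3]=s['eef_pos']
        W=T@np.array(g['hand_eye'])
    else: W=np.linalg.inv(np.array(g['camera_from_world']))
    g['f']=f; g['W']=W; return g
def cloud(g):
    v,u=np.mgrid[0:480,0:640]; d=g['depth']
    P=np.stack([(u-g['cx'])/g['f']*d,(v-g['cy'])/g['f']*d,d],-1)
    X=P@g['W'][:3,:3].T+g['W'][:3,3]; X[d<=0]=np.nan; return X
def ray(g,u,v,z):
    d=g['W'][:3,:3]@np.array([(u-g['cx'])/g['f'],(v-g['cy'])/g['f'],1]); o=g['W'][:3,3]
    return o+d*(z-o[2])/d[2]
E
python3 - <<'E'
from h import *
print(r.sense())
for n in ['scene','top','wrist']:
    g=grab(n,n+'0'); print(n,g['f'],g['cx'],g['cy'],g['W'].round(3).tolist(), (g['depth']>0).mean())
    np.savez('/tmp/'+n+'0.npz',**g)
E
```

```text
{'clock': 0.0, 'qpos': array([-1.22543709e+00,  3.53661524e-01,  1.63419284e+00,  9.09142996e-06,
        1.15517522e+00, -2.40011621e-03]), 'qvel': array([ 0.00155812, -0.00019033, -0.0013014 ,  0.00033076, -0.00047973,
        0.00071809]), 'joint_efforts': array([-3.29416391e-03, -6.05260277e+01, -3.42072451e+01, -5.69255960e-06,
        9.44688858e-03, -6.78252991e-05]), 'eef_pos': array([ 212.832501  , -587.12680409,  241.52819303]), 'tcp_rot': array([-3.14015575e+00, -1.17609259e-05,  3.47755671e-01]), 'contact_force': array([-0.00443456,  0.21430338, -0.240139  ]), 'wrist_torque': array([-0.00178132, -0.04844839,  0.06067095]), 'opening': 1.0010851960727372}
scene 528.030084779984 315.5185883028064 238.09051846353063 [[-0.384, 0.59, -0.711, 1318.969], [0.923, 0.241, -0.299, 388.071], [-0.005, -0.771, -0.637, 775.652], [0.0, 0.0, 0.0, 1.0]] 0.9959016927083333
top 502.274626691087 317.6039632897334 248.2913401805882 [[-0.014, -0.996, 0.09, 453.94], [-1.0, 0.015, 0.009, 80.212], [-0.01, -0.089, -0.996, 996.634], [0.0, 0.0, 0.0, 1.0]] 0.995966796875
wrist 396.1024882412699 325.48925540480326 237.5072661990124 [[0.342, -0.9, -0.27, 282.146], [-0.94, -0.327, -0.097, -561.99], [-0.001, 0.287, -0.958, 373.195], [0.0, 0.0, 0.0, 1.0]] 0.9960416666666667
```

View pics/scene0.png

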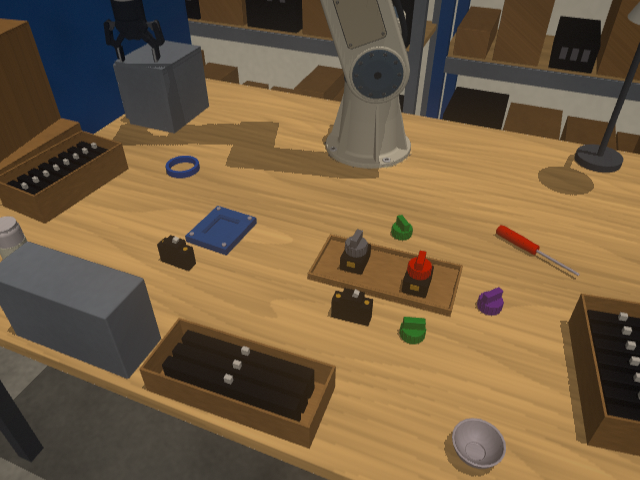

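View pics/top0.png

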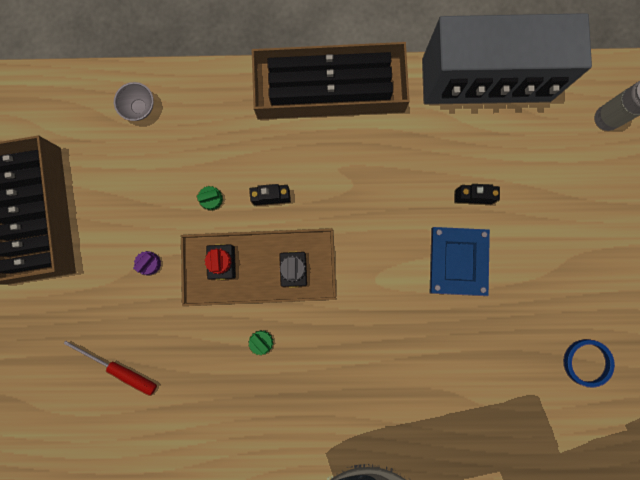

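View pics/wrist0.png

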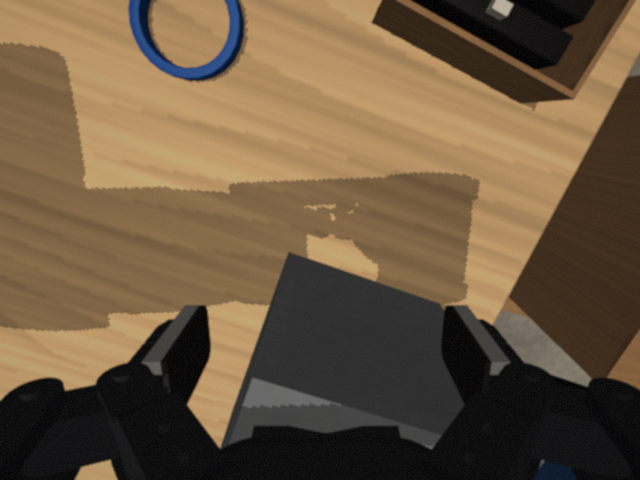

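The top view shows the red cap at (218,262), the grey one at (292,268) and the blue fixture at (460,262). The base long sides run along world x. A grey block stands under the start pose. Next I measure these.

```bash
cat > m.py <<'E'
from h import *
def rect(P):
    (c,s,a)=cv2.minAreaRect(P[:,:2].astype(np.float32)); return np.round(c,1),np.round(s,1),round(a,2)
def run(n,roi_ok=None,g=None):
    if g is None: g=dict(np.load(f'/tmp/{n}0.npz'))
    X=cloud(g); im=g['frame'].astype(int); Rr,G,B=im[...,0],im[...,1],im[...,2]
    ok=np.isfinite(X[...,0])
    def st(name,m):
        lab,l,st_,c=cv2.connectedComponentsWithStats(m.astype(np.uint8))
        for i in range(1,lab):
            if st_[i,4]>60:
                P=X[l==i]; print(n,name,st_[i].tolist(),'med',np.nanmedian(P,0).round(1),'zmax',np.nanpercentile(P[:,2],[5,50,95]).round(1),rect(P))
                top=P[P[:,2]>np.nanpercentile(P[:,2],97)-4]; print('    top',rect(top),np.median(top[:,2]).round(1),len(top))
    st('red',ok&(Rr>130)&(G<70)&(B<70))
    st('blue',ok&(B>90)&(Rr<70)&(G<B*.75)&(X[...,2]<40)&(X[...,0]>250))
    return g,X
if __name__=='__main__':
    for n in ['top','scene']: run(n)
E
python3 m.py
```

```text
top red [205, 250, 13, 22, 222] med [517.1 281.5  83.2] zmax [62.5 83.2 86.7] (array([517.1, 291.1]), array([37.6, 39.1]), 0.15)
    top (array([517.3, 278. ]), array([37.4, 12.8]), 4.77) 85.0 110
top red [221, 251, 8, 21, 88] med [518.6 263.3  64. ] zmax [61.8 64.  67.3] (array([516.9, 262.5]), array([37.4, 13.6]), 0.66)
    top (array([516.9, 261.8]), array([33.9, 12.6]), 3.14) 65.1 54
top red [106, 365, 46, 29, 308] med [296.9 452.8  25.5] zmax [22.7 25.5 28.2] (array([297.1, 452.5]), array([96.4, 12.9]), 60.36)
    top (array([297.5, 452.3]), array([96.4, 12.1]), 60.45) 26.1 222
top blue [432, 227, 57, 69, 2287] med [ 511.9 -187.7   18.5] zmax [15.6 18.5 21.3] (array([ 513.6, -187.9]), array([110. , 128.7]), 86.51)
    top (array([ 513.3, -187.5]), array([109.1, 128.2]), 86.63) 19.3 1491
top blue [446, 244, 27, 36, 913] med [ 513.3 -188.5    8.6] zmax [ 5.7  8.6 11.4] (array([ 513.3, -188.6]), array([52.3, 68.9]), 87.4)
    top (array([ 513.3, -188.2]), array([51.5, 68.9]), 87.48) 9.3 658
top blue [568, 340, 47, 47, 507] med [ 313.5 -426.9   19.6] zmax [16.7 19.6 22.6] (array([ 3
[... 237 characters left out ...]
]), 62.04)
    top (array([301.5, 451.7]), array([97.8, 20. ]), 60.53) 22.8 175
scene red [408, 251, 24, 23, 261] med [520.8 280.5  63.4] zmax [59.  63.4 83.5] (array([470.8, 274. ]), array([143.7,  45.4]), 4.78)
    top (array([520.5, 278. ]), array([38.4, 13.3]), 4.0) 82.7 84
scene blue [166, 156, 33, 17, 150] med [ 316.5 -427.6   16.8] zmax [13.5 16.8 19.6] (array([ 317. , -426.6]), array([87. , 86.7]), 48.08)
    top (array([ 317.8, -426.2]), array([83.3, 83.9]), 69.99) 17.4 108
scene blue [186, 207, 69, 43, 1376] med [ 515.5 -188.7   15.6] zmax [ 5.1 15.6 18.6] (array([ 516.4, -188.5]), array([111.3, 129.8]), 86.64)
    top (array([ 516.3, -187.8]), array([110.1, 129.7]), 86.4) 16.7 817
```

The first survey puts the bar at about (518, 278) with its top at z≈84, and the pocket at about (514, -188). Its long side is turned about -3°. I go over the fixture first for a wrist view.

Request:
servo_tool([
  [[1.2,2.0,2.5],0,8.5],
  [[2.1,3.4,0.4],-0.035,8.5],
  [[2.1,3.4,0.4],-0.035,8.5],
  [[2.1,3.4,0.4],-0.035,8.5],
  [[2.1,3.4,0.4],-0.035,8.5],
])

```text
clock: 0.57
eef_pos: [309.4, -429.9, 283.3]
tcp_rot: [-3.141, 0.0, 0.205]
contact_force: [0.3, -0.9, -0.5]
opening: 0.995
```

Request:
servo_tool([
  [[2.1,3.4,0.4],-0.035,8.5],
  [[2.1,3.4,0.4],-0.035,8.5],
  [[2.1,3.4,0.4],-0.035,8.5],
  [[2.1,3.4,0.4],-0.035,8.5],
  [[2.1,3.4,0.4],-0.035,8.5],
])

```text
clock: 0.98
eef_pos: [414.5, -259.7, 303.5]
tcp_rot: [3.141, -0.0, 0.031]
contact_force: [1.2, -0.4, -0.4]
opening: 0.995
```

Request:
servo_tool([
  [[2.1,3.4,0],-0.033,8.5],
  [[2.1,3.4,0],0,8.5],
  [[2.1,3.4,0],0,8.5],
  [[0,0,0],0,8.5],
  [[0,0,0],0,8.5],
])

```text
clock: 1.4
eef_pos: [477.7, -157.8, 303.0]
tcp_rot: [-3.141, 0.0, 0.004]
contact_force: [-1.3, -1.2, 0.0]
opening: 0.993
```

```bash
python3 - <<'E'
from m import *
print(r.sense()['clock'],r.sense()['eef_pos'],r.sense()['tcp_rot'])
g=grab('wrist','w1'); np.savez('/tmp/w10.npz',**g); run('wrist',g=g)
E
```

```text
1.4 [ 477.66558792 -157.76836446  303.03816958] [-3.14145025e+00  4.85883354e-04  3.78749287e-03]
wrist blue [301, 87, 115, 130, 5284] med [ 553.4 -166.4   17.9] zmax [16.6 17.9 19.3] (array([ 514.9, -188.8]), array([108., 128.]), 86.49)
    top (array([ 514.9, -188.8]), array([108., 128.]), 86.49) 18.0 5275
wrist blue [329, 120, 55, 63, 2756] med [ 521.1 -186.7    8. ] zmax [6.6 8.  9.3] (array([ 516.9, -188.8]), array([53.1, 65.2]), 86.39)
    top (array([ 516.9, -188.8]), array([53.1, 65.2]), 86.39) 8.0 2751
wrist blue [518, 295, 75, 66, 1105] med [ 320.1 -427.5   18.7] zmax [17.5 18.7 20. ] (array([ 316.4, -427.9]), array([87.2, 87. ]), 20.35)
    top (array([ 316.4, -427.9]), array([87.2, 87. ]), 20.35) 18.7 1104
```

View pics/w1.png

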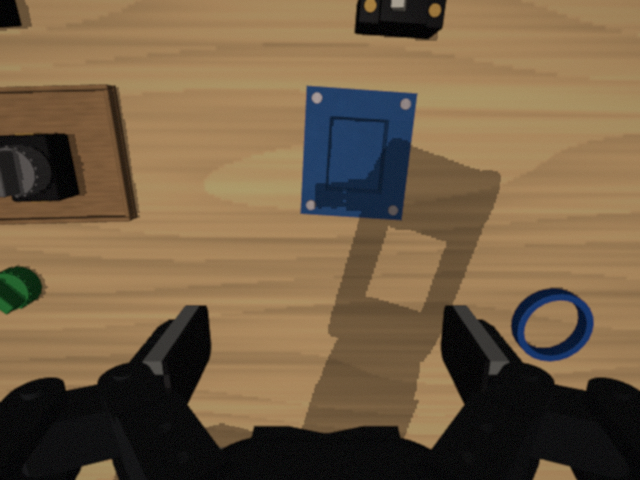

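```bash
python3 - <<'E'
from m import *
g=dict(np.load('/tmp/w10.npz')); X=cloud(g)
im=g['frame']
c=cv2.resize(im[60:240,280:440,::-1],None,fx=3.3,fy=3.3,interpolation=cv2.INTER_CUBIC); cv2.imwrite('pics/w1c.png',c)
E
```

```text
(no output)
```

View pics/w1c.png

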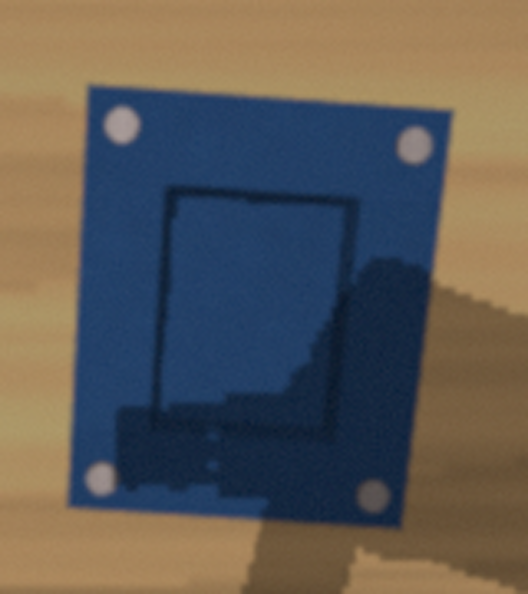

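The wrist view shows the fixture corners at (307,86), (416,94), (401,219) and (302,213). Its centre is about (515, -189) and its yaw about -3.5°, which agrees with the top view. Now over the red base.

Request:
servo_tool([
  [[0,4.1,0],0,8.5],
  [[0,4.1,0],0,8.5],
  [[0,4.1,0],0,8.5],
  [[0,4.1,0],0,8.5],
  [[0,4.1,0],0,8.5],
])

```text
clock: 1.87
eef_pos: [476.5, 45.4, 303.4]
tcp_rot: [3.141, -0.0, -0.003]
contact_force: [0.8, -0.2, 0.2]
opening: 0.999
```

Request:
servo_tool([
  [[0,4.1,0],0,8.5],
  [[0,4.1,0],0,8.5],
  [[0,4.1,0],0,8.5],
  [[0,4.1,0],0,8.5],
  [[0,4.1,0],0,8.5],
])

```text
clock: 2.28
eef_pos: [477.1, 250.6, 303.3]
tcp_rot: [3.141, -0.0, -0.002]
contact_force: [1.0, 0.3, 0.5]
opening: 0.997
```

Request:
servo_tool([
  [[0,2.0,-2.5],0,8.5],
  [[0,0,-2.5],0,8.5],
  [[0,0,0],0,8.5],
  [[0,0,0],0,8.5],
])

```text
clock: 2.62
eef_pos: [476.6, 268.6, 252.3]
tcp_rot: [3.139, 0.003, -0.001]
contact_force: [0.2, -0.4, 0.7]
opening: 0.993
```

```bash
cat > b.py <<'E'
from m import *
def blk(g,c,zlo,zhi,rad=60):
    X=cloud(g); d=np.hypot(X[...,0]-c[0],X[...,1]-c[1])
    m=np.isfinite(d)&(d<rad)&(X[...,2]>zlo)&(X[...,2]<zhi); P=X[m]
    print('slab',zlo,zhi,len(P),rect(P),np.median(P[:,2]).round(1)); return P
E
python3 - <<'E'
from b import *
print(r.sense()['clock'],r.sense()['eef_pos'],r.sense()['tcp_rot'])
g=grab('wrist','w2'); np.savez('/tmp/w20.npz',**g); run('wrist',g=g)
for z in [(38,45),(61,68),(79,90)]: blk(g,(518,278),*z)
t=dict(np.load('/tmp/top0.npz'))
for z in [(37,46),(60,69),(79,90)]: blk(t,(518,278),*z)
E
```

```text
2.6167 [476.56799423 268.64064517 252.32294233] [ 3.13941869e+00  2.96344831e-03 -1.38608681e-03]
wrist red [286, 129, 58, 59, 2311] med [520.  278.1  64.6] zmax [62.7 64.6 84.6] (array([520.4, 277.4]), array([43.9, 46.6]), 14.06)
    top (array([519.2, 277.4]), array([39.1, 13.4]), 3.98) 83.9 932
wrist red [108, 339, 28, 23, 365] med [318.2 482.   23.3] zmax [19.7 23.3 25. ] (array([316.4, 482.2]), array([25.2, 16.9]), 63.9)
    top (array([316.2, 482.3]), array([25.2, 16.3]), 63.95) 23.7 303
slab 38 45 1841 (array([519. , 277.1]), array([65.8, 49.9]), 1.74) 40.7
slab 61 68 1581 (array([518.8, 277.3]), array([46.6, 46.8]), 72.97) 63.9
slab 79 90 994 (array([519. , 277.1]), array([39.8, 13.9]), 4.06) 83.8
slab 37 46 391 (array([517.6, 277.7]), array([67.5, 50.2]), 1.2) 41.1
slab 60 69 272 (array([516.5, 276.8]), array([45.5, 45.8]), 63.59) 64.2
slab 79 90 174 (array([517.3, 277.5]), array([39.8, 14.7]), 4.76) 84.3
```

View pics/w2.png

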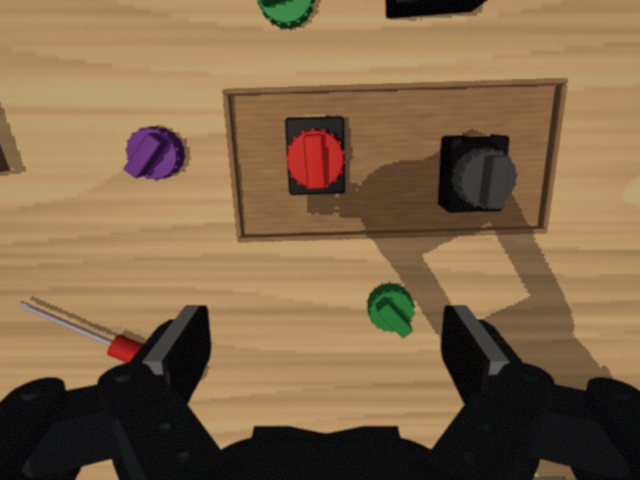

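The wrist view shows the red cap at (316,158) on its black block (286–345, 117–194). The block centre is about (519, 277), its yaw 1.7° and its top at z 41. The bar is at 4°, with the cap top at 84. All of this agrees with the text. I align, descend and grip the block.

Request:
servo_tool([
  [[2.1,0.4,-2],0.031,8.5],
  [[2.1,0.4,-3],0,8.5],
  [[0,0,-3],0,8.5],
  [[0,0,-3],0,8.5],
  [[0,0,0],0,8.5],
])

```text
clock: 3.08
eef_pos: [517.6, 275.7, 139.8]
tcp_rot: [3.139, 0.006, 0.028]
contact_force: [-1.2, -1.0, -1.8]
opening: 0.993
```

```bash
python3 - <<'E'
from b import *
print(r.sense()['clock'],r.sense()['eef_pos'],r.sense()['tcp_rot'],r.sense()['qpos'])
g=grab('wrist','w3'); np.savez('/tmp/w30.npz',**g)
for z in [(38,45),(61,68),(79,90)]: blk(g,(518,278),*z)
E
```

```text
3.0833 [517.59413127 275.73205378 139.82306031] [3.1387006  0.00550686 0.02848746] [ 4.87009086e-01  4.12499396e-01  1.80055573e+00 -1.93771845e-04
  9.34755665e-01  2.02942557e+00]
slab 38 45 2719 (array([519.3, 277.1]), array([65.6, 49.8]), 1.71) 40.7
slab 61 68 3127 (array([519.7, 277.2]), array([46.4, 46.9]), 3.12) 63.8
slab 79 90 2045 (array([519. , 277.2]), array([40.1, 14. ]), 3.91) 83.8
```

View pics/w3.png

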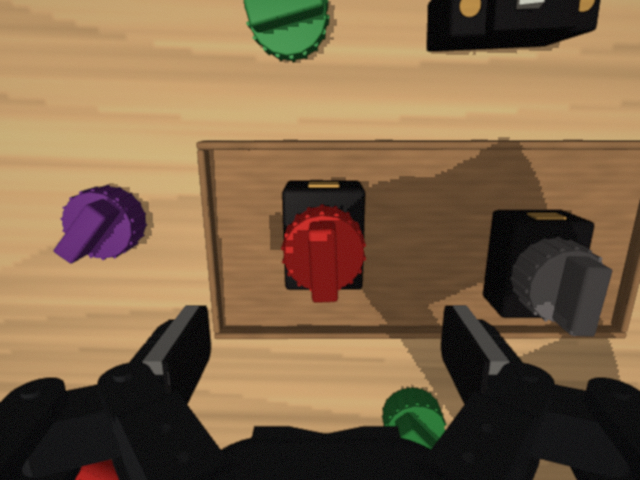

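The cap and block sit between the open fingers, with the cap at (324,250). The centre is steady at (519.2, 277.1). I descend.

Request:
servo_tool([
  [[0.15,0.15,-3],0,8.5],
  [[0,0,-3],0,8.5],
  [[0,0,-2.5],0,8.5],
  [[0,0,0],0,8.5],
  [[0,0,0],0,8.5],
])

```text
clock: 3.55
eef_pos: [521.5, 279.8, 60.2]
tcp_rot: [-3.141, -0.001, 0.03]
contact_force: [0.5, 0.7, 1.3]
opening: 0.991
```

Request:
servo_tool([
  [[0,0,0],0,8.5],
  [[0,0,0],0,8.5],
])

```text
clock: 3.72
eef_pos: [522.3, 280.6, 61.2]
tcp_rot: [-3.14, -0.004, 0.03]
contact_force: [-0.0, -0.1, 0.4]
opening: 0.993
```

```bash
python3 - <<'E'
from b import *
print(r.sense()['clock'],r.sense()['eef_pos'],r.sense()['tcp_rot'],r.sense()['qvel'])
g=grab('wrist','w4'); np.savez('/tmp/w40.npz',**g)
for z in [(38,45),(61,68),(79,90)]: blk(g,(518,278),*z)
print(r.sense()['clock'],r.sense()['eef_pos'],r.sense()['tcp_rot'],r.sense()['qvel'])
E
```

```text
3.7167 [522.34372529 280.63579055  61.17223997] [-3.13973979 -0.00374643  0.03046087] [ 0.00317583  0.00461514  0.00732843  0.00141867 -0.00833211  0.00061042]
slab 38 45 5006 (array([519.3, 277.2]), array([65.9, 49.9]), 1.72) 40.7
slab 61 68 7162 (array([519. , 278.3]), array([47.1, 96.7]), 11.75) 63.9
slab 79 90 7746 (array([519.1, 280.5]), array([ 40.3, 112.4]), 2.39) 83.8
3.7667 [522.06891255 280.59338677  60.86204209] [-3.13990659 -0.00343923  0.03063115] [ 0.00185756  0.00693227  0.00962987 -0.00066348 -0.00657603 -0.0006025 ]
```

View pics/w4.png

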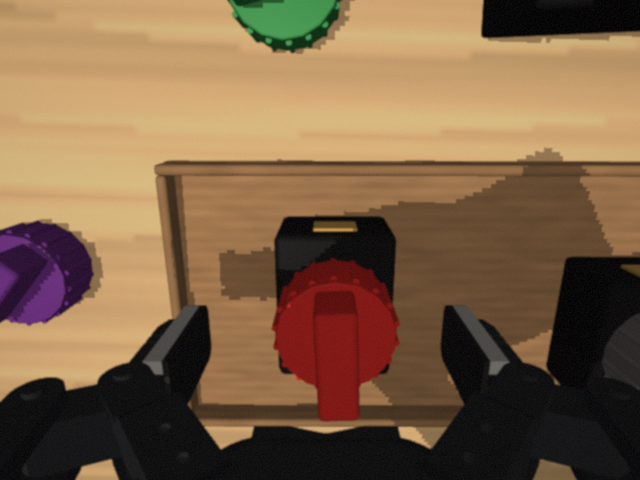

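The fingers straddle the cap, and the measured TCP is 3 mm off in x and y. I correct that and go down.

Request:
servo_tool([
  [[-0.3,-0.35,0],0,8.5],
  [[0,0,-1.2],0,8.5],
  [[0,0,-1.0],0,8.5],
  [[0,0,0],0,8.5],
  [[0,0,0],0,8.5],
])

```text
clock: 4.18
eef_pos: [516.7, 276.0, 35.0]
tcp_rot: [3.141, 0.002, 0.031]
contact_force: [0.5, 0.6, 0.0]
opening: 0.995
```

Request:
servo_tool([
  [[0,0,0],0,8.5],
  [[0,0,0],0,8.5],
  [[0,0,0],0,8.5],
])

```text
clock: 4.43
eef_pos: [517.7, 276.6, 36.4]
tcp_rot: [-3.141, -0.0, 0.031]
contact_force: [0.3, 0.2, -0.5]
opening: 0.996
```

Request:
servo_tool([
  [[0.15,0.05,-0.3],0,8.5],
  [[0,0,-0.3],0,8.5],
  [[0,0,-0.3],0,8.5],
  [[0,0,0],0,8.5],
  [[0,0,0],0,8.5],
])

```text
clock: 4.85
eef_pos: [518.8, 276.8, 27.0]
tcp_rot: [3.141, 0.001, 0.031]
contact_force: [0.1, -0.1, 0.1]
opening: 0.994
```

Request:
servo_tool([
  [[0,0,0],0,8.5],
  [[0,0,0],0,8.5],
  [[0,0,0],0,8.5],
  [[0,0,0],0,8.5],
])

```text
clock: 5.18
eef_pos: [519.1, 277.0, 27.4]
tcp_rot: [-3.141, -0.0, 0.031]
contact_force: [0.5, -0.3, -0.6]
opening: 0.997
```

Well aligned. I close the fingers on the block.

Request:
servo_tool([
  [[0,0,0],0,7.0],
  [[0,0,0],0,6.0],
  [[0,0,0],0,5.4],
  [[0,0,0],0,4.8],
  [[0,0,0],0,4.5],
], squeeze=60)

```text
clock: 5.6
eef_pos: [519.1, 276.9, 27.6]
tcp_rot: [3.142, -0.0, 0.031]
contact_force: [-0.8, -1.1, 4.9]
opening: 0.57
```

Request:
servo_tool([
  [[0,0,0],0,4.2],
  [[0,0,0],0,4.2],
  [[0,0,0],0,4.2],
  [[0,0,0],0,4.2],
  [[0,0,0],0,4.2],
])

```text
clock: 6.02
eef_pos: [519.1, 276.9, 27.6]
tcp_rot: [-3.142, -0.0, 0.031]
contact_force: [-0.4, -0.4, 5.1]
opening: 0.571
```

Request:
servo_tool([
  [[0,0,0.5],0,4.2],
  [[0,0,1.0],0,4.2],
  [[0,0,1.5],0,4.2],
  [[0,0,2.0],0,4.2],
  [[0,0,2.0],0,4.2],
])

```text
clock: 6.43
eef_pos: [518.5, 276.6, 98.0]
tcp_rot: [3.141, 0.001, 0.031]
contact_force: [0.6, 0.0, -4.3]
opening: 0.573
```

Request:
servo_tool([
  [[0,0,2.0],0,4.2],
  [[0,0,1.0],0,4.2],
  [[0,0,0],0,4.2],
  [[0,0,0],0,4.2],
  [[0,0,0],0,4.2],
])

```text
clock: 6.85
eef_pos: [518.3, 276.6, 126.3]
tcp_rot: [3.141, 0.001, 0.031]
contact_force: [0.3, -0.4, -4.3]
opening: 0.574
```

```bash
python3 - <<'E'
from b import *
s=r.sense();print(s['clock'],s['eef_pos'],s['tcp_rot'],s['contact_force'],s['opening'])
g=grab('wrist','w5'); np.savez('/tmp/w50.npz',**g)
g=grab('scene','s5')
cv2.imwrite('pics/s5c.png',cv2.resize(g['frame'][150:330,280:480,::-1],None,fx=3.3,fy=3.3))
E
```

```text
6.85 [518.25184961 276.55784493 126.25946581] [3.14089197e+00 1.46956324e-03 3.08462778e-02] [ 0.34864684 -0.37320265 -4.27192024] 0.5739896104466642
```

View pics/w5.png

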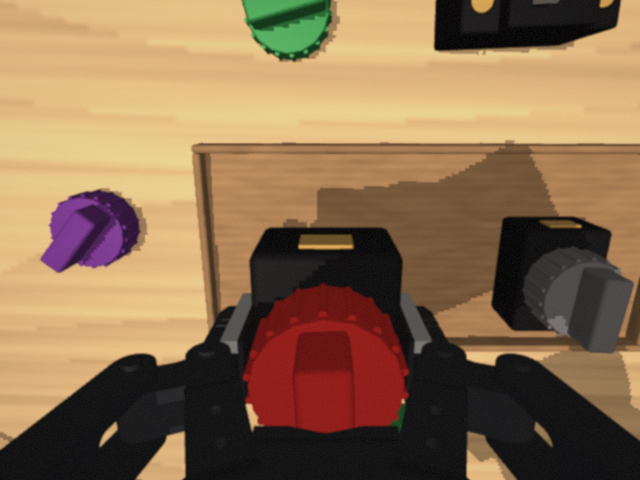

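View pics/s5c.png

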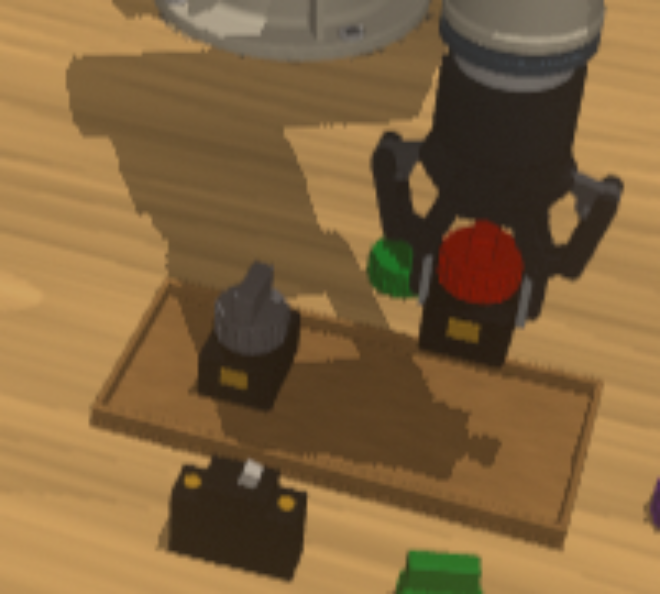

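```bash
cat > held.py <<'E'
from b import *
def held(g,s):
    X=cloud(g); T=np.array(s['eef_pos']); Rt=R.from_euler('xyz',s['tcp_rot']).as_matrix()
    Y=(X-T)@Rt   # tool coords
    d=g['depth']
    m=np.isfinite(X[...,0])&(abs(Y[...,1])<23)&(Y[...,0]>20)&(Y[...,0]<45)&(Y[...,2]<10)&(Y[...,2]>-25)
    P=Y[m]; z=np.median(P[:,2]); 
    q=Y[np.isfinite(X[...,0])&(abs(Y[...,2]-z)<2.5)&(abs(Y[...,1])<35)&(abs(Y[...,0])<50)]
    print('block top z tool',z.round(2),'front x by y:')
    for y in range(-24,25,4):
        k=q[abs(q[:,1]-y)<1.5]
        if len(k): print(y, np.percentile(k[:,0],99).round(1),end='; ')
    k=q[q[:,0]>22]; print('\n y range',np.percentile(k[:,1],[0.5,99.5]).round(1))
E
python3 - <<'E'
from held import *
s=r.sense(); g=dict(np.load('/tmp/w50.npz')); s['eef_pos']=[518.25,276.56,126.26]; s['tcp_rot']=[3.14089,.00147,.03085]
held(g,s)
g=dict(np.load('/tmp/w10.npz'));X=cloud(g)
# pocket in wrist1: floor/mouth edges
g5=dict(np.load('/tmp/w10.npz'))
E
```

```text
block top z tool -12.86 front x by y:
-24 32.3; -20 32.8; -16 32.9; -12 32.8; -8 32.8; -4 32.6; 0 32.7; 4 32.9; 8 32.7; 12 32.6; 16 32.9; 20 32.7; 24 32.0; 
 y range [-24.6  24. ]
```

The block is square in the fingers, within 0.3 mm in x. Its underside is 23 mm below the TCP. I carry it over to the pocket.

Request:
servo_tool([
  [[0,0,2.0],0,4.2],
  [[0,0,2.0],0,4.2],
  [[0,-0.8,1.0],0,4.2],
  [[0,-1.8,0],0,4.2],
  [[0,-2.8,0],0,4.2],
])

```text
clock: 7.37
eef_pos: [519.3, 223.5, 177.4]
tcp_rot: [-3.141, -0.001, 0.033]
contact_force: [0.1, -0.6, -3.0]
opening: 0.572
```

Request:
servo_tool([
  [[0,-3.5,0],-0.015,4.2],
  [[0,-3.5,0],-0.015,4.2],
  [[0,-3.5,0],-0.015,4.2],
  [[0,-3.5,0],-0.015,4.2],
  [[0,-3.5,0],-0.015,4.2],
])

```text
clock: 7.78
eef_pos: [518.1, 45.9, 176.5]
tcp_rot: [3.141, 0.001, -0.045]
contact_force: [0.2, -0.3, -3.2]
opening: 0.574
```

Request:
servo_tool([
  [[0,-3.5,0],-0.017,4.2],
  [[0,-3.5,0],0,4.2],
  [[0,-3.5,0],0,4.2],
  [[0,-3.5,0],0,4.2],
  [[0,-3.5,0],0,4.2],
])

```text
clock: 8.2
eef_pos: [518.0, -129.1, 176.6]
tcp_rot: [-3.142, 0.001, -0.061]
contact_force: [1.3, 0.5, -4.2]
opening: 0.577
```

Request:
servo_tool([
  [[0,-2.6,0],0,4.2],
  [[0,-1.7,0],0,4.2],
  [[0,-0.8,0],0,4.2],
  [[0,-0.3,0],0,4.2],
  [[0,0,0],0,4.2],
])

```text
clock: 8.62
eef_pos: [518.6, -181.2, 176.7]
tcp_rot: [-3.141, 0.001, -0.062]
contact_force: [0.2, 0.0, -3.3]
opening: 0.572
```

Request:
servo_tool([
  [[0,0,0],0,4.2],
  [[0,0,0],0,4.2],
  [[0,0,0],0,4.2],
  [[0,0,0],0,4.2],
])

```text
clock: 8.95
eef_pos: [519.1, -180.3, 177.3]
tcp_rot: [-3.142, -0.0, -0.06]
contact_force: [-0.2, 0.7, -3.5]
opening: 0.57
```

```bash
python3 - <<'E'
from held import *
s=r.sense();print(s['clock'],s['eef_pos'],s['tcp_rot'],s['contact_force'],s['opening'])
g=grab('wrist','w6'); np.savez('/tmp/w60.npz',**g); held(g,s); run('wrist',g=g)
E
```

```text
8.95 [ 519.12820436 -180.25993081  177.30989565] [-3.14152151e+00 -1.87632869e-05 -6.00294405e-02] [-0.21836897  0.65577933 -3.48556315] 0.5701064679433189
block top z tool -12.89 front x by y:
-24 32.2; -20 32.8; -16 32.8; -12 32.8; -8 32.8; -4 32.6; 0 32.9; 4 32.7; 8 32.7; 12 32.8; 16 32.7; 20 32.7; 24 31.8; 
 y range [-24.7  23.9]
wrist red [251, 322, 145, 58, 2209] med [ 531.7 -181.2  213.6] zmax [212.8 213.6 214.5] (array([ 532.2, -179.4]), array([40.4, 18.2]), 89.99)
    top (array([ 532.2, -179.4]), array([40.4, 18.2]), 89.99) 213.6 2209
wrist red [318, 381, 27, 23, 164] med [ 534.1 -182.4  233.6] zmax [232.8 233.6 234.5] (array([ 534.2, -182.1]), array([7. , 5.5]), 4.7)
    top (array([ 534.2, -182.1]), array([7. , 5.5]), 4.7) 233.6 164
wrist blue [263, 137, 125, 91, 5635] med [ 561.7 -164.3   18. ] zmax [16.8 18.  19.1] (array([ 547.1, -180.8]), array([88.6, 66.4]), 86.35)
    top (array([ 547.1, -180.8]), array([88.6, 66.4]), 86.35) 18.0 5634
wrist blue [392, 138, 23, 10, 102] med [ 574.8 -241.5   18.1] zmax [16.8 18.1 19.2] (array([ 575.5, -239.3]), array([16.8,  5.7]), 65.73)
    top (array([ 575.5, -239.3]), array([16.8,  5.7]), 65.73) 18.1 102
wrist blue [302, 178, 29, 31, 722] med [ 540.6 -174.1    8. ] zmax [6.8 8.  9.3] (array([ 538.7, -173.7]), array([21.3, 23.5]), 85.88)
    top (array([ 538.7, -173.7]), array([21.3, 23.5]), 85.88) 8.0 722
wrist blue [401, 270, 5, 23, 83] med [ 466.5 -238.4   17.8] zmax [16.8 17.8 19. ] (array([ 465.8, -238.4]), array([ 3. , 19.5]), 86.26)
    top (array([ 465.8, -238.4]), array([ 3. , 19.5]), 86.26) 17.8 83
wrist blue [586, 383, 54, 20, 400] med [ 354.7 -418.3   18.6] zmax [17.5 18.6 19.7] (array([ 353.1, -418.7]), array([13.6, 45.7]), 13.46)
    top (array([ 353.1, -418.7]), array([13.6, 45.7]), 13.46) 18.6 400
```

View pics/w6.png

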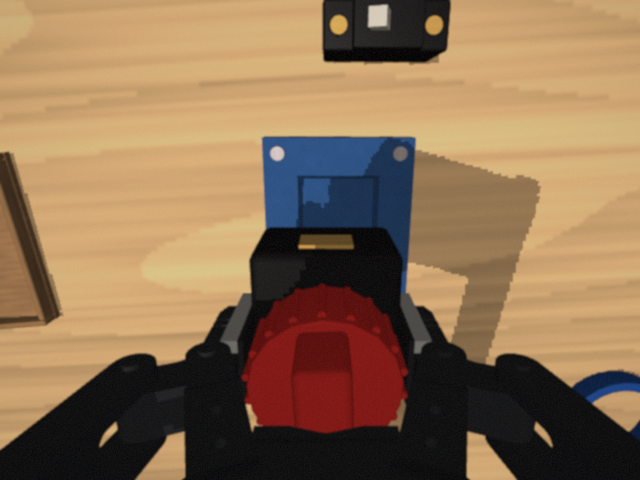

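```bash
cat > fix.py <<'E'
from b import *
def fix(g,yaw=-0.061,c0=(515,-188.8)):
    X=cloud(g); m=np.isfinite(X[...,0])&(abs(X[...,2]-18)<3)&(np.hypot(X[...,0]-c0[0],X[...,1]-c0[1])<100)
    P=X[m][:,:2]-c0; c,s=np.cos(yaw),np.sin(yaw); L=np.c_[P[:,0]*c+P[:,1]*s,-P[:,0]*s+P[:,1]*c]
    fr=[(y,np.percentile(L[abs(L[:,1]-y)<3][:,0],99.5).round(1)) for y in range(-45,46,15)if (abs(L[:,1]-y)<3).sum()>20]
    le=[];
    for x in range(-10,61,10):
        k=L[abs(L[:,0]-x)<3]
        if len(k)>20: le.append((x,np.percentile(k[:,1],[.5,99.5]).round(1).tolist()))
    print('front x (65 nominal)',fr); print('sides (+-55)',le)
    # mouth inner edge: gap
    k=L[(abs(L[:,1])<15)&(L[:,0]>25)]
    if len(k): print('pocket front mouth x(38 nominal)',np.percentile(k[:,0],[.5,2]).round(1))
E
python3 - <<'E'
from fix import *
for n in ['w1','w6']: print(n); fix(dict(np.load(f'/tmp/{n}0.npz')))
E
```

```text
w1
front x (65 nominal) [(-45, np.float64(64.0)), (-30, np.float64(64.1)), (-15, np.float64(64.8)), (0, np.float64(64.8)), (15, np.float64(64.7)), (30, np.float64(64.6)), (45, np.float64(64.6))]
sides (+-55) [(-10, [-54.5, 54.4]), (0, [-54.4, 54.9]), (10, [-54.5, 54.3]), (20, [-54.8, 54.8]), (30, [-54.6, 54.4]), (40, [-54.3, 54.7]), (50, [-54.4, 54.3]), (60, [-54.6, 54.8])]
pocket front mouth x(38 nominal) [36.4 37. ]
w6
front x (65 nominal) [(-45, np.float64(64.3)), (-30, np.float64(64.3)), (-15, np.float64(64.8)), (0, np.float64(64.8)), (15, np.float64(64.8)), (30, np.float64(64.8)), (45, np.float64(64.8))]
sides (+-55) [(-10, [-54.9, -40.4]), (0, [-54.6, 54.6]), (10, [-54.6, 54.6]), (20, [-54.5, 55.0]), (30, [-54.8, 54.6]), (40, [-54.6, 54.7]), (50, [-54.7, 54.3]), (60, [-54.5, 54.6])]
pocket front mouth x(38 nominal) [36.8 37. ]
```

The fixture centre is confirmed at (515.0, -188.8) with yaw -0.061. Seated, the TCP should read z≈31. I move over it and go down in stages.

Request:
servo_tool([
  [[-0.2,-0.4,-1],0,4.2],
  [[-0.2,-0.45,-2],0,4.2],
  [[0,0,-2.5],0,4.2],
  [[0,0,-2.5],0,4.2],
  [[0,0,-1.5],0,4.2],
])

```text
clock: 9.42
eef_pos: [513.5, -189.3, 79.5]
tcp_rot: [-3.141, 0.002, -0.061]
contact_force: [-0.1, 0.6, -3.2]
opening: 0.57
```

Request:
servo_tool([
  [[0,0,-1],0,4.2],
  [[0,0,-0.5],0,4.2],
  [[0,0,0],0,4.2],
  [[0,0,0],0,4.2],
  [[0,0,0],0,4.2],
])

```text
clock: 9.83
eef_pos: [515.8, -189.9, 68.2]
tcp_rot: [3.141, -0.002, -0.061]
contact_force: [0.4, 0.0, -3.1]
opening: 0.574
```

Request:
servo_tool([
  [[0,0,0],0,4.2],
  [[0,0,0],0,4.2],
  [[0,0,0],0,4.2],
])

```text
clock: 10.08
eef_pos: [515.4, -189.7, 67.9]
tcp_rot: [3.141, -0.001, -0.061]
contact_force: [-0.1, 0.1, -3.1]
opening: 0.57
```

Request:
servo_tool([
  [[-0.05,0.1,-0.5],0,4.2],
  [[0,0,-0.6],0,4.2],
  [[0,0,-0.6],0,4.2],
  [[0,0,-0.5],0,4.2],
  [[0,0,0],0,4.2],
])

```text
clock: 10.5
eef_pos: [513.6, -188.2, 43.8]
tcp_rot: [-3.141, 0.002, -0.061]
contact_force: [0.4, -0.1, -3.4]
opening: 0.573
```

Request:
servo_tool([
  [[0,0,0],0,4.2],
  [[0,0,0],0,4.2],
  [[0,0,0],0,4.2],
  [[0,0,0],0,4.2],
  [[0,0,0],0,4.2],
])

```text
clock: 10.92
eef_pos: [514.7, -188.7, 45.5]
tcp_rot: [3.141, -0.0, -0.061]
contact_force: [0.1, -0.1, -3.3]
opening: 0.573
```

```bash
python3 - <<'E'
from fix import *
from held import held
s=r.sense();print(s['clock'],s['eef_pos'],s['tcp_rot'],s['contact_force'],s['opening'])
g=grab('wrist','w7'); np.savez('/tmp/w70.npz',**g); held(g,s); fix(g)
E
```

```text
10.9167 [ 514.6939937  -188.65550575   45.51773329] [ 3.14145099e+00 -4.43630687e-04 -6.11673405e-02] [ 0.05954989 -0.07501612 -3.26656828] 0.5734251323215007
block top z tool -12.87 front x by y:
-24 32.1; -20 32.8; -16 32.9; -12 32.8; -8 32.6; -4 32.6; 0 32.8; 4 32.9; 8 32.9; 12 32.5; 16 32.7; 20 32.7; 24 32.1; 
 y range [-24.6  24. ]
front x (65 nominal) [(-45, np.float64(64.6)), (-30, np.float64(64.6)), (-15, np.float64(64.7)), (0, np.float64(64.6)), (15, np.float64(64.7)), (30, np.float64(64.6)), (45, np.float64(64.6))]
sides (+-55) [(-10, [-54.9, 55.0]), (0, [-54.8, 55.0]), (10, [-54.8, 54.7]), (20, [-54.7, 54.7]), (30, [-54.7, 54.7]), (40, [-54.5, 54.5]), (50, [-54.5, 54.5]), (60, [-54.3, 54.4])]
pocket front mouth x(38 nominal) [36.5 37.4]
```

View pics/w7.png

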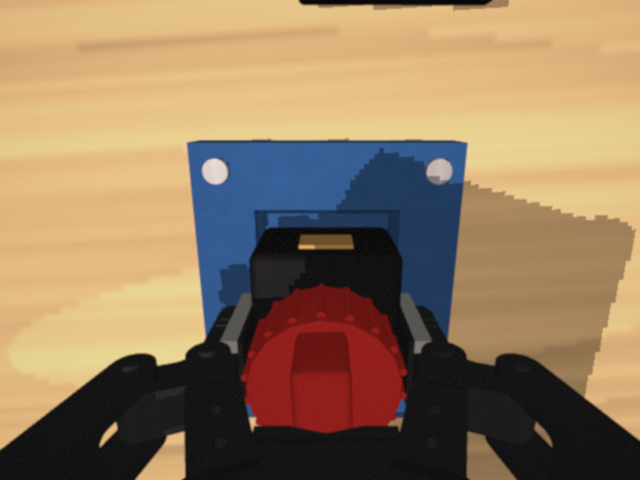

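The block sits centred over the pocket mouth, whose dark edge runs along row ~212. I lower it gently.

Request:
servo_tool([
  [[0.03,0,-0.2],0,4.2],
  [[0,0,-0.2],0,4.2],
  [[0,0,-0.2],0,4.2],
  [[0,0,-0.2],0,4.2],
  [[0,0,-0.2],0,4.2],
])

```text
clock: 11.38
eef_pos: [514.8, -188.6, 35.0]
tcp_rot: [-3.142, 0.0, -0.061]
contact_force: [-1.0, -0.8, -3.6]
opening: 0.575
```

Request:
servo_tool([
  [[0,0,-0.1],0,4.2],
  [[0,0,-0.1],0,4.2],
  [[0,0,0],0,4.2],
  [[0,0,0],0,4.2],
  [[0,0,0],0,4.2],
])

```text
clock: 11.8
eef_pos: [514.9, -188.6, 33.4]
tcp_rot: [3.142, -0.0, -0.061]
contact_force: [-0.2, 0.6, -4.1]
opening: 0.573
```

Request:
servo_tool([
  [[0,0,-0.1],0,4.2],
  [[0,0,-0.1],0,4.2],
  [[0,0,-0.05],0,4.2],
  [[0,0,0],0,4.2],
  [[0,0,0],0,4.2],
])

```text
clock: 12.22
eef_pos: [514.8, -188.6, 30.8]
tcp_rot: [-3.142, 0.0, -0.061]
contact_force: [-0.3, -0.1, -3.4]
opening: 0.574
```

Request:
servo_tool([
  [[0,0,0],0,4.2],
  [[0,0,0],0,4.2],
  [[0,0,0],0,4.2],
])

```text
clock: 12.47
eef_pos: [514.8, -188.6, 30.8]
tcp_rot: [3.142, -0.0, -0.061]
contact_force: [-0.1, -0.3, -2.9]
opening: 0.572
```

Request:
servo_tool([
  [[0,0,-0.05],0,4.2],
  [[0,0,-0.05],0,4.2],
  [[0,0,0],0,4.2],
  [[0,0,0],0,4.2],
  [[0,0,0],0,4.2],
])

```text
clock: 12.88
eef_pos: [514.9, -188.6, 30.6]
tcp_rot: [3.142, -0.0, -0.061]
contact_force: [-2.7, 0.8, 8.6]
opening: 0.573
```

Contact with the floor came at TCP z 30.6, about where it was expected. I release slowly.

Request:
servo_tool([
  [[0,0,0],0,5.3],
  [[0,0,0],0,5.6],
  [[0,0,0],0,6.2],
  [[0,0,0],0,7.0],
  [[0,0,0],0,7.8],
])

```text
clock: 13.3
eef_pos: [514.9, -188.6, 29.8]
tcp_rot: [3.142, -0.0, -0.061]
contact_force: [0.1, -1.1, 0.1]
opening: 0.907
```

Request:
servo_tool([
  [[0,0,0],0,8.5],
  [[0,0,0],0,8.5],
  [[0,0,0.5],0,8.5],
  [[0,0,1.0],0,8.5],
  [[0,0,1.5],0,8.5],
])

```text
clock: 13.72
eef_pos: [514.1, -188.3, 59.8]
tcp_rot: [-3.141, 0.002, -0.061]
contact_force: [0.2, 0.4, -0.2]
opening: 0.994
```

Request:
servo_tool([
  [[0,0,2.0],0,8.5],
  [[0,0,1.5],0,8.5],
  [[0,0,0.5],0,8.5],
  [[0,0,0],0,8.5],
  [[0,0,0],0,8.5],
])

```text
clock: 14.13
eef_pos: [514.8, -188.6, 100.0]
tcp_rot: [3.141, -0.001, -0.061]
contact_force: [0.2, -0.7, 0.1]
opening: 0.995
```

Request:
servo_tool([
  [[0,0,0],0,8.5],
  [[0,0,0],0,8.5],
  [[0,0,0],0,8.5],
])

```text
clock: 14.38
eef_pos: [514.3, -188.4, 98.9]
tcp_rot: [-3.141, 0.001, -0.061]
contact_force: [0.8, 0.9, -0.3]
opening: 0.991
```

```bash
python3 - <<'E'
from fix import *
s=r.sense();print(s['clock'],s['eef_pos'],s['tcp_rot'],s['contact_force'],s['opening'],s['qpos'][5])
g=grab('wrist','w8'); np.savez('/tmp/w80.npz',**g); fix(g)
for z in [(40,48),(63,71),(82,92)]: blk(g,(515,-189),*z,rad=45)
g=grab('scene','s8'); cv2.imwrite('pics/s8c.png',cv2.resize(g['frame'][130:310,130:330,::-1],None,fx=3.3,fy=3.3))
E
```

```text
14.3833 [ 514.278372   -188.37020978   98.92579419] [-3.14112555e+00  1.49476999e-03 -6.11930272e-02] [ 0.8263704   0.89326454 -0.25078117] 0.9912117141376849 1.2781216037789105
front x (65 nominal) [(-45, np.float64(64.3)), (-30, np.float64(64.3)), (-15, np.float64(64.7)), (0, np.float64(64.7)), (15, np.float64(64.7)), (30, np.float64(64.6)), (45, np.float64(64.3))]
sides (+-55) [(-10, [-54.6, 54.8]), (0, [-54.8, 54.9]), (10, [-54.7, 54.8]), (20, [-54.8, 54.7]), (30, [-54.6, 54.7]), (40, [-54.4, 54.4]), (50, [-54.2, 54.6]), (60, [-54.4, 54.5])]
pocket front mouth x(38 nominal) [32.6 32.7]
slab 40 48 3837 (array([ 515. , -188.2]), array([50., 66.]), 86.37) 43.7
slab 63 71 4718 (array([ 515.3, -187.8]), array([47.9, 46.7]), 85.42) 66.8
slab 82 92 3177 (array([ 514.8, -187.7]), array([14.1, 40.4]), 88.88) 86.8
```

View pics/w8.png

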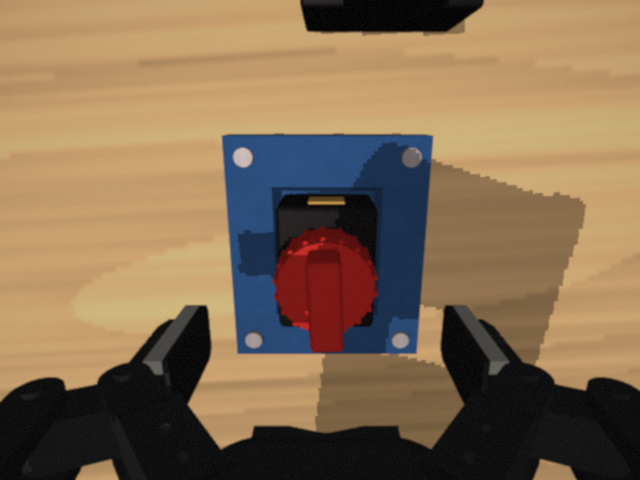

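View pics/s8c.png

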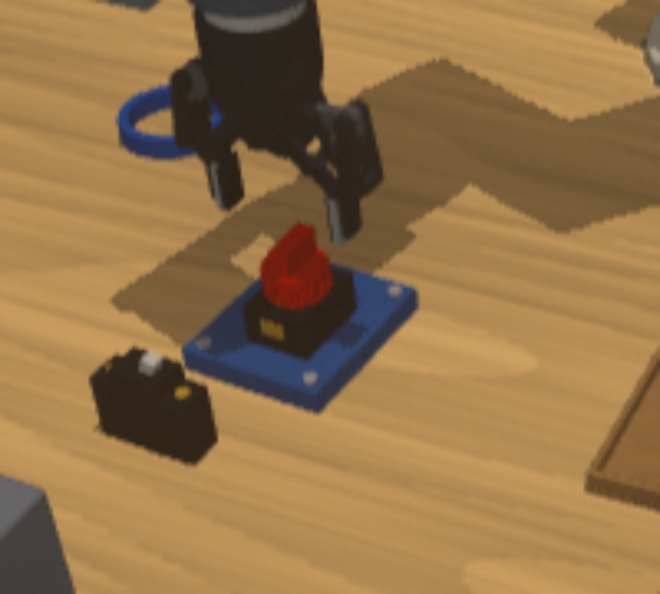

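The base is seated. Its block top is at z 43.7 (44 expected) and its yaw -3.6° matches the fixture. In the wrist view the rim gap is even around the block (275–378). The bar is at -1.1°. I align to the bar and grip it.

Request:
servo_tool([
  [[0.03,0.05,-0.5],0.02,8.5],
  [[0,0,-0.6],0.02,8.5],
  [[0,0,-0.5],0,8.5],
  [[0,0,-0.35],0,8.5],
  [[0,0,0],0,6.0],
])

```text
clock: 14.9
eef_pos: [514.4, -187.8, 79.1]
tcp_rot: [-3.141, 0.002, -0.021]
contact_force: [-0.0, 0.6, 0.3]
opening: 0.88
```

Request:
servo_tool([
  [[0,0,0],0,4.0],
  [[0,0,0],0,3.5],
  [[0,0,0],0,3.0],
  [[0,0,0],0,3.0],
  [[0,0,0],0,3.0],
])

```text
clock: 15.32
eef_pos: [515.3, -188.1, 80.5]
tcp_rot: [3.141, -0.0, -0.021]
contact_force: [-0.4, -0.3, -0.5]
opening: 0.356
```

```bash
python3 - <<'E'
from fix import *
s=r.sense();print(s['clock'],s['eef_pos'],s['tcp_rot'],s['contact_force'],s['wrist_torque'],s['opening'],s['qpos'][5])
g=grab('wrist','w9'); np.savez('/tmp/w90.npz',**g)
E
```

```text
15.3167 [ 515.28997862 -188.14205172   80.51236222] [ 3.14146390e+00 -4.55594660e-04 -2.12444464e-02] [-0.37743336 -0.34061003 -0.50711258] [ 0.04436488 -0.00661254 -0.04127544] 0.3562773649628753 1.2391834146998058
```

View pics/w9.png

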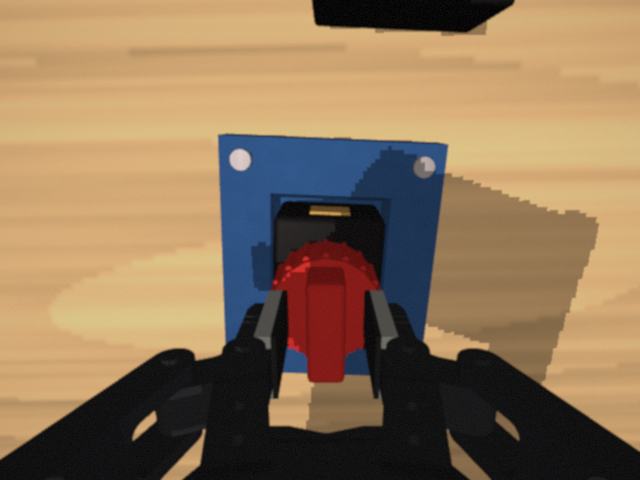

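The bar lies square and central between the pads. I go 1 mm lower and close on it.

Request:
servo_tool([
  [[0,0,-0.1],0,2.6],
  [[0,0,0],0,2.2],
  [[0,0,0],0,1.8],
  [[0,0,0],0,1.5],
  [[0,0,0],0,1.2],
], squeeze=60)

```text
clock: 15.78
eef_pos: [515.1, -188.1, 79.4]
tcp_rot: [3.142, -0.0, -0.021]
contact_force: [0.3, -0.0, 1.8]
opening: 0.151
```

Request:
servo_tool([
  [[0,0,0],0,0.9],
  [[0,0,0],0,0.9],
  [[0,0,0],0,0.9],
  [[0,0,0],0,0.9],
])

```text
clock: 16.12
eef_pos: [515.1, -188.1, 79.5]
tcp_rot: [3.142, -0.0, -0.021]
contact_force: [-0.8, 0.3, 4.8]
opening: 0.148
```

```bash
python3 - <<'E'
from fix import *
s=r.sense();print(s['clock'],s['eef_pos'],s['tcp_rot'],s['contact_force'],s['wrist_torque'],s['opening'],s['qpos'][5])
E
```

```text
16.1167 [ 515.14522033 -188.11059435   79.45973948] [ 3.14154569e+00 -1.06146006e-04 -2.11771283e-02] [-0.75282837  0.25695297  4.79898016] [ 0.03398266  0.20729449 -0.00938587] 0.1482836133844242 1.239138047414961
```

Gripped. I try counter-clockwise first, in small steps, watching the z torque.

Request:
servo_tool([
  [[0,0,0],0.03,0.9],
  [[0,0,0],0.03,0.9],
  [[0,0,0],0.03,0.9],
  [[0,0,0],0,0.9],
])

```text
clock: 16.45
eef_pos: [515.5, -188.1, 79.4]
tcp_rot: [3.141, -0.001, 0.07]
contact_force: [0.0, -0.9, 3.3]
opening: 0.148
```

```bash
python3 - <<'E'
from fix import *
s=r.sense();print(s['clock'],s['eef_pos'],s['tcp_rot'],s['contact_force'],s['wrist_torque'],s['opening'],s['qpos'][5],s['joint_efforts'][5])
E
```

```text
16.45 [ 515.47564281 -188.13293886   79.43006134] [ 3.14143209e+00 -6.92612123e-04  7.00445290e-02] [ 0.01256255 -0.85356585  3.31309453] [0.06582664 0.03349855 0.06100917] 0.14756739065821337 1.147845229672191 -0.4920790158212185
```

Request:
servo_tool([
  [[0,0,0],0.03,0.9],
  [[0,0,0],0.03,0.9],
  [[0,0,0],0,0.9],
])

```text
clock: 16.7
eef_pos: [515.4, -188.1, 79.4]
tcp_rot: [3.141, -0.001, 0.129]
contact_force: [0.5, -0.2, 3.7]
opening: 0.148
```

```bash
python3 - <<'E'
from fix import *
s=r.sense();print(s['clock'],s['eef_pos'],s['tcp_rot'],s['contact_force'],s['wrist_torque'],s['opening'],s['qpos'][5],s['joint_efforts'][5])
E
```

```text
16.7 [ 515.43932204 -188.13641601   79.44579363] [ 3.14133250e+00 -6.13318015e-04  1.29209062e-01] [ 0.53776784 -0.24941468  3.66512507] [ 0.06139929 -0.03657565  0.04202053] 0.14755305114410128 1.088789135491868 -0.4828508757054806
```

Request:
servo_tool([
  [[0,0,0],0.03,0.9],
  [[0,0,0],0.03,0.9],
  [[0,0,0],0,0.9],
])

```text
clock: 16.95
eef_pos: [515.4, -188.1, 79.5]
tcp_rot: [3.141, -0.001, 0.189]
contact_force: [-0.6, -0.6, 4.8]
opening: 0.152
```

```bash
python3 - <<'E'
from fix import *
s=r.sense();print(s['clock'],s['eef_pos'],s['tcp_rot'],s['contact_force'],s['wrist_torque'],s['opening'],s['qpos'][5],s['joint_efforts'][5])
g=grab('wrist','w10a'); np.savez('/tmp/w10a.npz',**g)
for z in [(40,48),(63,71)]: blk(g,(515,-189),*z,rad=45)
E
```

```text
16.95 [ 515.40384035 -188.14079457   79.45813676] [ 3.14133178e+00 -5.39694743e-04  1.88556398e-01] [-0.63347251 -0.61810702  4.82987255] [ 0.05752951 -0.00792136  0.10228627] 0.15191012457015465 1.0294107284073257 -0.4811449348926544
slab 40 48 4293 (array([ 515.6, -188.3]), array([50., 65.]), 86.44) 43.7
slab 63 71 2463 (array([ 524.7, -186.1]), array([28.1, 47.4]), 10.67) 66.7
```

View pics/w10a.png

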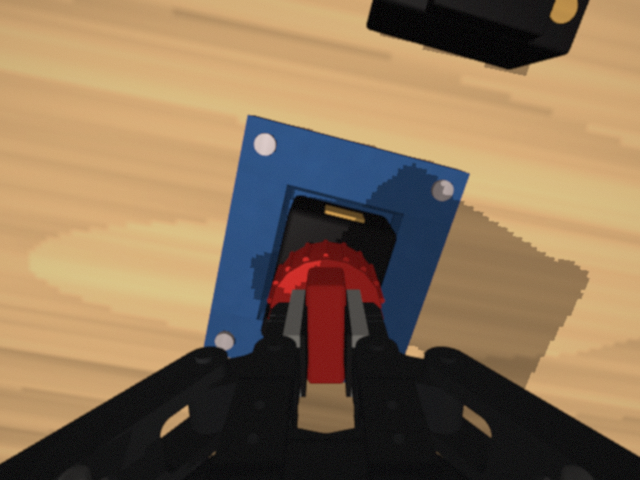

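The bar has turned 12° with the tool and the base stays at -3.6°, with no torque. I continue past 15° to decide.

Request:
servo_tool([
  [[0,0,0],0.03,0.9],
  [[0,0,0],0.03,0.9],
  [[0,0,0],0.03,0.9],
  [[0,0,0],0,0.9],
])

```text
clock: 17.33
eef_pos: [515.3, -188.1, 79.4]
tcp_rot: [3.141, -0.0, 0.278]
contact_force: [-0.5, 0.6, 5.1]
opening: 0.141
```

```bash
python3 - <<'E'
from fix import *
s=r.sense();print(s['clock'],s['eef_pos'],s['tcp_rot'],s['contact_force'],s['wrist_torque'],s['opening'],s['qpos'][5],s['joint_efforts'][5])
g=grab('wrist','w11'); np.savez('/tmp/w110.npz',**g)
for z in [(40,48)]: blk(g,(515,-189),*z,rad=45)
E
```

```text
17.3333 [ 515.31627065 -188.14589375   79.43917586] [ 3.14134540e+00 -3.58123323e-04  2.78487052e-01] [-0.53333595  0.63077082  5.13139941] [0.09444032 0.07360356 0.04393929] 0.14141901455839898 0.9394860068599262 -0.46013105660676956
slab 40 48 4482 (array([ 515.3, -188.3]), array([50.1, 65.4]), 86.43) 43.7
```

View pics/w11.png

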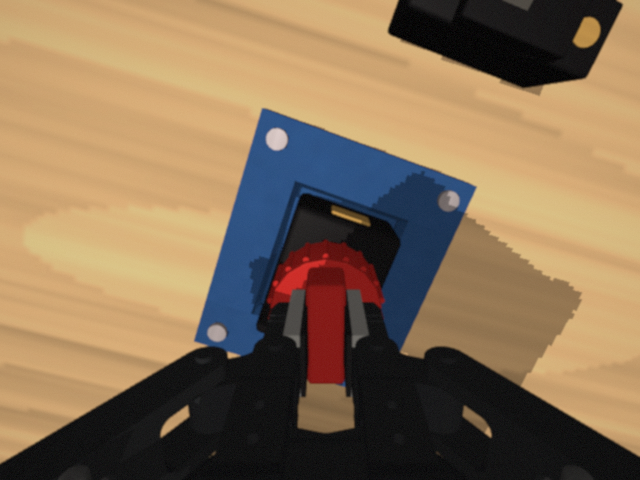

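It turned 17° freely with the base still, so counter-clockwise loosens it. The task asks for both ways, so I go back to the start angle and gently feel for the stop the other way.

Request:
servo_tool([
  [[0,0,0],-0.1,0.9],
  [[0,0,0],-0.1,0.9],
  [[0,0,0],-0.08,0.9],
  [[0,0,0],-0.02,0.9],
  [[0,0,0],0,0.9],
])

```text
clock: 17.8
eef_pos: [515.3, -188.2, 79.4]
tcp_rot: [3.141, -0.0, -0.025]
contact_force: [0.0, -0.1, 5.1]
opening: 0.148
```

Request:
servo_tool([
  [[0,0,0],-0.02,0.9],
  [[0,0,0],-0.02,0.9],
  [[0,0,0],0,0.9],
])

```text
clock: 18.05
eef_pos: [515.3, -188.2, 79.4]
tcp_rot: [3.141, -0.0, -0.064]
contact_force: [-0.1, -0.2, 4.4]
opening: 0.144
```

```bash
python3 - <<'E'
from fix import *
s=r.sense();print(s['clock'],s['eef_pos'],s['tcp_rot'],s['contact_force'],s['wrist_torque'],s['opening'],s['qpos'][5],s['joint_efforts'][5])
E
```

```text
18.05 [ 515.29255764 -188.23560505   79.43924986] [ 3.14135343e+00 -3.77899142e-04 -6.43506624e-02] [-0.10521744 -0.18392712  4.43430567] [-0.02874879  0.02673944 -0.04987541] 0.14383736289245794 1.282373447089243 0.3120006714016199
```

Request:
servo_tool([
  [[0,0,0],-0.02,0.9],
  [[0,0,0],-0.02,0.9],
  [[0,0,0],0,0.9],
])

```text
clock: 18.3
eef_pos: [515.3, -188.2, 79.4]
tcp_rot: [3.141, -0.0, -0.104]
contact_force: [-0.1, -0.2, 5.7]
opening: 0.144
```

```bash
cat > st.py <<'E'
from h import *
s=r.sense();print(s['clock'],s['eef_pos'].round(2),s['tcp_rot'].round(4),s['contact_force'].round(2),s['wrist_torque'].round(3),s['opening'],s['qpos'][5].round(4),s['joint_efforts'][5].round(3))
E
python3 st.py
```

```text
18.3 [ 515.26 -188.21   79.43] [ 3.1414e+00 -3.0000e-04 -1.0440e-01] [-0.06 -0.18  5.73] [-0.018  0.066 -0.027] 0.14435487742552147 1.3224 0.311
```

Request:
servo_tool([
  [[0,0,0],-0.02,0.9],
  [[0,0,0],-0.02,0.9],
  [[0,0,0],0,0.9],
])

```text
clock: 18.55
eef_pos: [515.3, -188.2, 79.5]
tcp_rot: [3.141, -0.0, -0.144]
contact_force: [-0.6, -0.5, 6.0]
opening: 0.148
```

```bash
python3 st.py
```

```text
18.55 [ 515.28 -188.23   79.45] [ 3.1414e+00 -4.0000e-04 -1.4430e-01] [-0.57 -0.48  6.03] [ 0.01   0.078 -0.03 ] 0.14755350411824572 1.3624 0.311
```

Request:
servo_tool([
  [[0,0,0],-0.02,0.9],
  [[0,0,0],-0.02,0.9],
  [[0,0,0],-0.02,0.9],
  [[0,0,0],0,0.9],
])

```text
clock: 18.88
eef_pos: [515.3, -188.2, 79.4]
tcp_rot: [3.141, -0.0, -0.204]
contact_force: [-0.8, 0.6, 4.3]
opening: 0.15
```

```bash
python3 st.py
```

```text
18.8833 [ 515.28 -188.2    79.41] [ 3.1414e+00 -4.0000e-04 -2.0440e-01] [-0.82  0.56  4.32] [-0.075  0.052 -0.037] 0.14967045145771096 1.4225 0.316
```

Request:
servo_tool([
  [[0,0,0],-0.02,0.9],
  [[0,0,0],-0.02,0.9],
  [[0,0,0],0,0.9],
])

```text
clock: 19.13
eef_pos: [515.2, -188.3, 79.4]
tcp_rot: [3.141, -0.0, -0.244]
contact_force: [-0.9, -0.6, 5.3]
opening: 0.144
```

```bash
python3 st.py; python3 - <<'E'
from b import *
g=grab('wrist','w12'); np.savez('/tmp/w120.npz',**g)
for z in [(40,48)]: blk(g,(515,-189),*z,rad=45)
E
```

```text
19.1333 [ 515.2  -188.31   79.44] [ 3.1412e+00 -3.0000e-04 -2.4420e-01] [-0.88 -0.64  5.29] [-0.158  0.195  0.031] 0.14415848538918724 1.4624 0.345
slab 40 48 4332 (array([ 516. , -188.3]), array([50.1, 64.1]), 86.51) 43.7
```

View pics/w12.png

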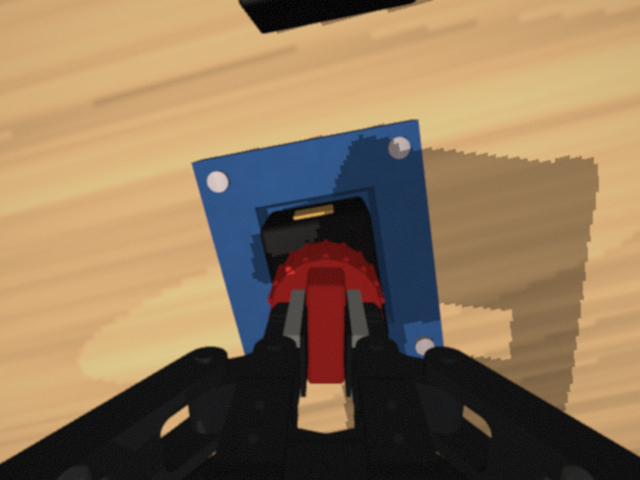

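12.8° clockwise so far, with the joint effort just starting to rise. A little further.

Request:
servo_tool([
  [[0,0,0],-0.02,0.9],
  [[0,0,0],0,0.9],
])

```text
clock: 19.35
eef_pos: [515.2, -188.4, 79.5]
tcp_rot: [3.141, -0.0, -0.264]
contact_force: [-1.1, -1.6, 5.5]
opening: 0.147
```

```bash
python3 st.py
```

```text
19.35 [ 515.19 -188.37   79.47] [ 3.1412e+00 -3.0000e-04 -2.6410e-01] [-1.15 -1.59  5.51] [-0.178  0.117  0.019] 0.14744925431576633 1.4822 0.302
```

Request:
servo_tool([
  [[0,0,0],-0.02,0.9],
  [[0,0,0],-0.02,0.9],
  [[0,0,0],0,0.9],
])

```text
clock: 19.6
eef_pos: [515.2, -188.3, 79.4]
tcp_rot: [3.141, -0.0, -0.304]
contact_force: [-0.9, -1.3, 5.5]
opening: 0.15
```

```bash
python3 st.py;python3 - <<'E'
from b import *
g=grab('wrist','w13'); np.savez('/tmp/w130.npz',**g)
for z in [(40,48)]: blk(g,(515,-189),*z,rad=45)
E
```

```text
19.6 [ 515.21 -188.34   79.43] [ 3.1413e+00 -4.0000e-04 -3.0420e-01] [-0.89 -1.29  5.5 ] [-0.178  0.114  0.008] 0.14961550434933146 1.5223 0.365
slab 40 48 4369 (array([ 516.1, -188. ]), array([50.1, 64.3]), 84.19) 43.7
```

View pics/w13.png

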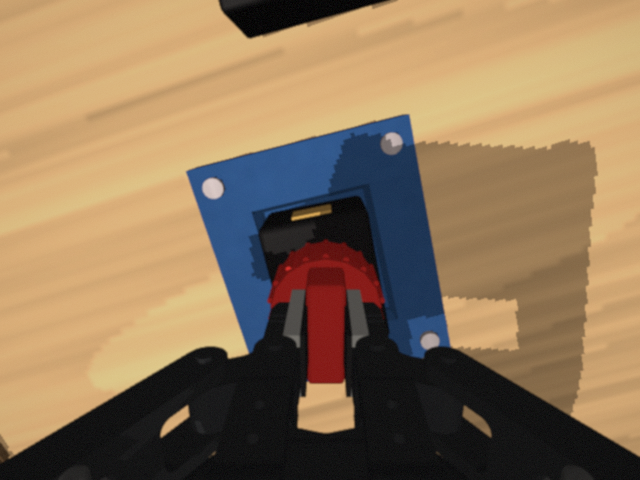

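The base has now turned 2.3° with the cap, so clockwise hits the stop at about 13°. Counter-clockwise is the loosening way. I turn back and check whether the base needs squaring.

Request:
servo_tool([
  [[0,0,0],0.09,0.9],
  [[0,0,0],0.09,0.9],
  [[0,0,0],0.08,0.9],
  [[0,0,0],0.02,0.9],
  [[0,0,0],0,0.9],
])

```text
clock: 20.07
eef_pos: [515.3, -188.2, 79.4]
tcp_rot: [3.141, -0.0, -0.022]
contact_force: [0.1, -0.4, 5.8]
opening: 0.149
```

```bash
python3 st.py;python3 - <<'E'
from b import *
g=grab('wrist','w14'); np.savez('/tmp/w140.npz',**g)
for z in [(40,48)]: blk(g,(515,-189),*z,rad=45)
E
```

```text
20.0667 [ 515.35 -188.18   79.43] [ 3.1414e+00 -5.0000e-04 -2.1600e-02] [ 0.08 -0.44  5.79] [0.053 0.025 0.043] 0.1485642443335288 1.2396 -0.493
slab 40 48 4228 (array([ 531.2, -189.7]), array([50.2, 33.8]), 84.52) 43.7
```

The base stayed at -5.5°, which is 2° off square. I release the bar, go down and grip the block at the fixture's angle to square it.

Request:
servo_tool([
  [[0,0,0],0,2.5],
  [[0,0,0],0,4.5],
  [[0,0,0],0,6.5],
  [[0,0,0],-0.02,8.5],
  [[0,0,0],-0.02,8.5],
])

```text
clock: 20.53
eef_pos: [515.0, -188.0, 79.1]
tcp_rot: [-3.141, 0.0, -0.064]
contact_force: [0.1, -0.1, 0.7]
opening: 0.846
```

Request:
servo_tool([
  [[0,0,-0.5],0,8.5],
  [[0,0,-1.0],0,8.5],
  [[0,0,-1.0],0,8.5],
  [[0,0,-1.0],0,8.5],
  [[0,0,-0.6],0,8.5],
])

```text
clock: 20.95
eef_pos: [514.2, -187.8, 36.3]
tcp_rot: [-3.141, 0.002, -0.061]
contact_force: [0.4, 0.4, 0.5]
opening: 0.997
```

Request:
servo_tool([
  [[0,0,-0.3],0,8.5],
  [[0,0,0],0,8.5],
  [[0,0,0],0,8.5],
  [[0,0,0],0,8.5],
  [[0,0,0],0,8.5],
])

```text
clock: 21.37
eef_pos: [515.5, -188.2, 35.7]
tcp_rot: [3.141, -0.001, -0.061]
contact_force: [-0.4, -0.3, 0.2]
opening: 0.997
```

```bash
python3 st.py
```

```text
21.3667 [ 515.46 -188.19   35.7 ] [ 3.1414e+00 -8.0000e-04 -6.1200e-02] [-0.37 -0.35  0.22] [-0.02   0.017 -0.001] 0.9974280312765467 1.2791 -0.0
```

Request:
servo_tool([
  [[-0.03,-0.02,-0.3],0,7.0],
  [[0,0,0],0,6.0],
  [[0,0,0],0,5.4],
  [[0,0,0],0,5.0],
  [[0,0,0],0,4.7],
])

```text
clock: 21.78
eef_pos: [514.9, -188.4, 32.8]
tcp_rot: [3.142, -0.0, -0.061]
contact_force: [-1.9, 0.6, 7.7]
opening: 0.573
```

Request:
servo_tool([
  [[0,0,0],0,4.2],
  [[0,0,0],0,4.2],
  [[0,0,0],0,4.2],
  [[0,0,0],0,4.2],
  [[0,0,0],0,4.2],
])

```text
clock: 22.2
eef_pos: [514.8, -188.4, 32.8]
tcp_rot: [3.142, -0.0, -0.061]
contact_force: [-2.7, -0.1, 6.2]
opening: 0.574
```

```bash
python3 st.py;python3 - <<'E'
from fix import *
from held import held
s=r.sense();g=grab('wrist','w15'); np.savez('/tmp/w150.npz',**g);held(g,s);fix(g)
E
```

```text
22.2 [ 514.84 -188.36   32.79] [ 3.1415e+00 -1.0000e-04 -6.1400e-02] [-2.74 -0.07  6.17] [-0.102  0.327 -0.131] 0.5740015061429284 1.2788 -0.111
block top z tool -10.79 front x by y:
-24 32.6; -20 33.5; -16 33.5; -12 33.5; -8 33.2; -4 33.0; 0 33.0; 4 32.8; 8 32.8; 12 32.6; 16 32.2; 20 32.2; 24 31.6; 
 y range [-23.7  24.7]
front x (65 nominal) [(-45, np.float64(64.5)), (-30, np.float64(64.4)), (-15, np.float64(64.6)), (0, np.float64(64.7)), (15, np.float64(64.7)), (30, np.float64(64.6)), (45, np.float64(64.6))]
sides (+-55) [(-10, [-54.9, 54.9]), (0, [-54.7, 54.9]), (10, [-54.7, 54.8]), (20, [-54.7, 54.8]), (30, [-54.7, 54.8]), (40, [-54.4, 54.6]), (50, [-54.5, 54.5]), (60, [-54.4, 54.4])]
pocket front mouth x(38 nominal) [32.3 32.7]
```

The pads hold it still skewed by about 2°, as the front edge runs from 33.5 to 32.2. I turn the tool to carry it square.

Request:
servo_tool([
  [[0,0,0],0.015,4.2],
  [[0,0,0],0.015,4.2],
  [[0,0,0],0.007,4.2],
  [[0,0,0],0,4.2],
  [[0,0,0],0,4.2],
])

```text
clock: 22.67
eef_pos: [515.1, -188.4, 32.8]
tcp_rot: [3.141, -0.001, -0.024]
contact_force: [-1.8, 0.5, 5.7]
opening: 0.572
```

```bash
python3 st.py;python3 - <<'E'
from fix import *
from held import held
s=r.sense();g=grab('wrist','w16'); np.savez('/tmp/w160.npz',**g);held(g,s)
blk(g,(515,-189),40,46,45)
E
```

```text
22.6667 [ 515.11 -188.44   32.82] [ 3.1413e+00 -6.0000e-04 -2.3900e-02] [-1.75  0.53  5.66] [-0.061  0.245  0.035] 0.5719909703645347 1.2415 0.058
block top z tool -10.76 front x by y:
-24 32.5; -20 33.8; -16 33.6; -12 33.4; -8 33.2; -4 33.2; 0 33.2; 4 32.9; 8 32.8; 12 32.7; 16 32.4; 20 32.1; 24 31.8; 
 y range [-23.8  24.8]
slab 40 46 8065 (array([ 527.7, -182.4]), array([52.7, 72.5]), 27.54) 43.7
```

View pics/w16.png

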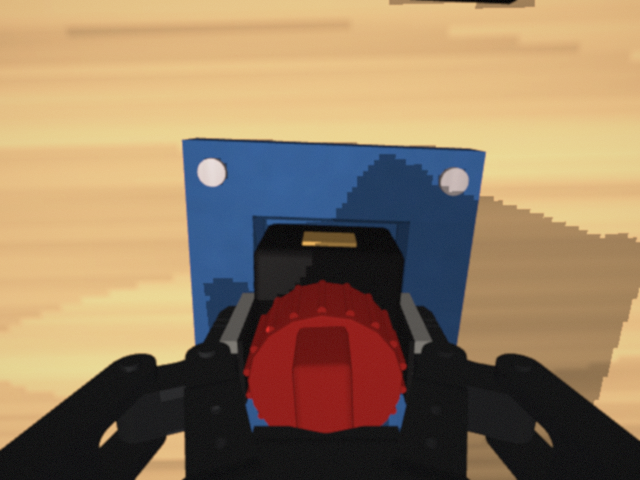

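The block yaw is now -0.024 - 0.038 ≈ -0.062, which matches the fixture. I release, rise and check.

Request:
servo_tool([
  [[0,0,0],0,5.3],
  [[0,0,0],0,5.6],
  [[0,0,0],0,6.2],
  [[0,0,0],0,7.0],
  [[0,0,0],0,8.5],
])

```text
clock: 23.13
eef_pos: [514.8, -188.3, 32.2]
tcp_rot: [-3.142, 0.0, -0.024]
contact_force: [0.1, 0.1, 0.4]
opening: 0.935
```

Request:
servo_tool([
  [[0,0,0.5],0,8.5],
  [[0,0,1.0],0,8.5],
  [[0,0,1.5],0,8.5],
  [[0,0,1.5],0,8.5],
  [[0,0,1.0],0,8.5],
])

```text
clock: 23.55
eef_pos: [515.5, -188.5, 89.3]
tcp_rot: [3.141, -0.002, -0.024]
contact_force: [-0.1, -0.7, -0.1]
opening: 0.997
```

Request:
servo_tool([
  [[0,0,0.8],0,8.5],
  [[0,0,0.4],0,8.5],
  [[0,0,0],0,8.5],
  [[0,0,0],0,8.5],
  [[0,0,0],0,8.5],
])

```text
clock: 23.97
eef_pos: [514.4, -188.1, 98.7]
tcp_rot: [-3.141, 0.001, -0.024]
contact_force: [-0.2, -0.4, -0.1]
opening: 0.994
```

Request:
servo_tool([
  [[0,0,0],0,8.5],
  [[0,0,0],0,8.5],
])

```text
clock: 24.13
eef_pos: [514.5, -188.2, 98.7]
tcp_rot: [-3.141, 0.001, -0.024]
contact_force: [-0.6, 0.1, 0.1]
opening: 0.994
```

```bash
python3 st.py;python3 - <<'E'
from fix import *
g=grab('wrist','w17'); np.savez('/tmp/w170.npz',**g)
for z in [(40,48),(63,71),(82,92)]: blk(g,(515,-189),*z,rad=45)
fix(g)
E
```

```text
24.1333 [ 514.48 -188.15   98.68] [-3.1412e+00  1.0000e-03 -2.4200e-02] [-0.65  0.09  0.08] [ 0.02   0.022 -0.059] 0.9942554546405604 1.2416 -0.0
slab 40 48 3826 (array([ 515.6, -188. ]), array([50.1, 65.8]), 86.5) 43.7
slab 63 71 4738 (array([ 515.9, -187.9]), array([47.7, 46.5]), 88.61) 66.8
slab 82 92 3177 (array([ 515.3, -187.8]), array([40.6, 14.1]), 0.93) 86.8
front x (65 nominal) [(-45, np.float64(64.3)), (-30, np.float64(64.6)), (-15, np.float64(64.6)), (0, np.float64(64.6)), (15, np.float64(64.5)), (30, np.float64(64.4)), (45, np.float64(64.3))]
sides (+-55) [(-10, [-54.7, 54.6]), (0, [-54.7, 54.8]), (10, [-54.7, 54.6]), (20, [-54.6, 54.9]), (30, [-54.8, 54.6]), (40, [-54.4, 54.5]), (50, [-54.4, 54.6]), (60, [-54.3, 54.3])]
pocket front mouth x(38 nominal) [33.  33.2]
```

View pics/w17.png

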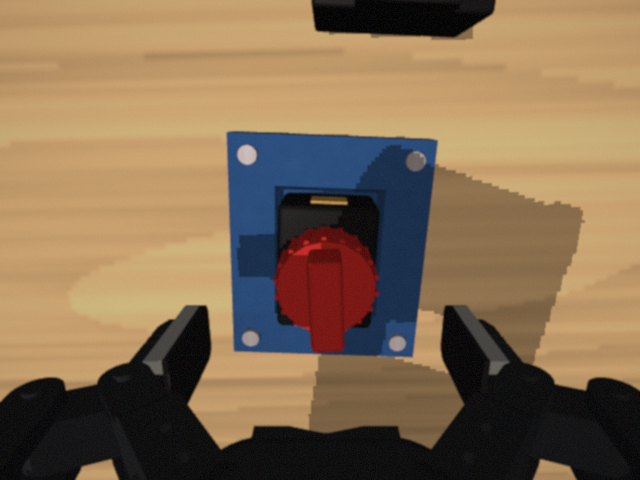

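The base is square again at -3.5° with its top at 43.7. The bar is at +0.9°. I grip the bar and turn counter-clockwise by about 66°.

Request:
servo_tool([
  [[0.03,0.02,-0.5],0.02,8.5],
  [[0,0,-0.6],0.02,8.5],
  [[0,0,-0.5],0,7],
  [[0,0,-0.4],0,6],
  [[0,0,0],0,5.0],
])

```text
clock: 24.6
eef_pos: [514.4, -187.8, 78.0]
tcp_rot: [-3.141, 0.002, 0.016]
contact_force: [0.2, 1.3, 0.5]
opening: 0.599
```

Request:
servo_tool([
  [[0,0,0],0,4.0],
  [[0,0,0],0,3.0],
  [[0,0,0],0,2.5],
  [[0,0,0],0,2.2],
  [[0,0,0],0,1.8],
])

```text
clock: 25.02
eef_pos: [515.3, -188.1, 79.5]
tcp_rot: [3.141, -0.0, 0.016]
contact_force: [1.2, 1.1, -0.1]
opening: 0.212
```

Request:
servo_tool([
  [[0,0,0],0,1.4],
  [[0,0,0],0,0.9],
  [[0,0,0],0,0.9],
  [[0,0,0],0,0.9],
  [[0,0,0],0,0.9],
])

```text
clock: 25.43
eef_pos: [515.3, -188.2, 79.6]
tcp_rot: [3.141, -0.0, 0.016]
contact_force: [-1.3, 0.2, 6.0]
opening: 0.149
```

```bash
python3 st.py
```

```text
25.4333 [ 515.33 -188.21   79.65] [ 3.1413e+00 -5.0000e-04  1.5800e-02] [-1.29  0.24  5.99] [-0.003  0.199 -0.019] 0.14948800615831487 1.2022 -0.0
```

Request:
servo_tool([
  [[0,0,0],0.04,0.9],
  [[0,0,0],0.07,0.9],
  [[0,0,0],0.08,0.9],
  [[0,0,0],0.08,0.9],
  [[0,0,0],0.08,0.9],
])

```text
clock: 25.85
eef_pos: [515.6, -188.1, 79.6]
tcp_rot: [3.141, -0.001, 0.37]
contact_force: [0.0, 0.1, 5.0]
opening: 0.144
```

Request:
servo_tool([
  [[0,0,0],0.08,0.9],
  [[0,0,0],0.08,0.9],
  [[0,0,0],0.08,0.9],
  [[0,0,0],0.08,0.9],
  [[0,0,0],0,0.9],
])

```text
clock: 26.27
eef_pos: [515.6, -188.1, 79.6]
tcp_rot: [3.141, -0.001, 0.689]
contact_force: [-0.1, -0.5, 5.7]
opening: 0.144
```

```bash
python3 st.py
```

```text
26.2667 [ 515.58 -188.13   79.64] [ 3.1408e+00 -6.0000e-04  6.8940e-01] [-0.14 -0.5   5.66] [0.082 0.042 0.077] 0.14447823973383608 0.5286 -1.458
```

Turning freely. I finish to about 66°, then look at the base.

Request:
servo_tool([
  [[0,0,0],0.08,0.9],
  [[0,0,0],0.08,0.9],
  [[0,0,0],0.08,0.9],
  [[0,0,0],0.08,0.9],
  [[0,0,0],0.08,0.9],
])

```text
clock: 26.68
eef_pos: [515.5, -188.1, 79.6]
tcp_rot: [3.141, -0.0, 1.087]
contact_force: [0.2, 0.2, 6.7]
opening: 0.149
```

Request:
servo_tool([
  [[0,0,0],0.07,0.9],
  [[0,0,0],0.01,0.9],
  [[0,0,0],0,0.9],
  [[0,0,0],0,0.9],
])

```text
clock: 27.02
eef_pos: [515.5, -188.2, 79.6]
tcp_rot: [3.141, -0.0, 1.163]
contact_force: [0.1, 0.2, 5.1]
opening: 0.148
```

```bash
python3 st.py;python3 - <<'E'
from fix import *
g=grab('wrist','w18'); np.savez('/tmp/w180.npz',**g)
blk(g,(515,-189),40,48,45)
g=grab('scene','s18'); cv2.imwrite('pics/s18c.png',cv2.resize(g['frame'][130:310,130:330,::-1],None,fx=3.3,fy=3.3))
E
```

```text
27.0167 [ 515.54 -188.17   79.64] [ 3.1407e+00 -1.0000e-04  1.1631e+00] [0.05 0.15 5.07] [0.082 0.053 0.099] 0.14809348715128673 0.0549 0.013
slab 40 48 5201 (array([ 515.1, -187.5]), array([49.9, 66.3]), 86.44) 43.7
```

View pics/w18.png

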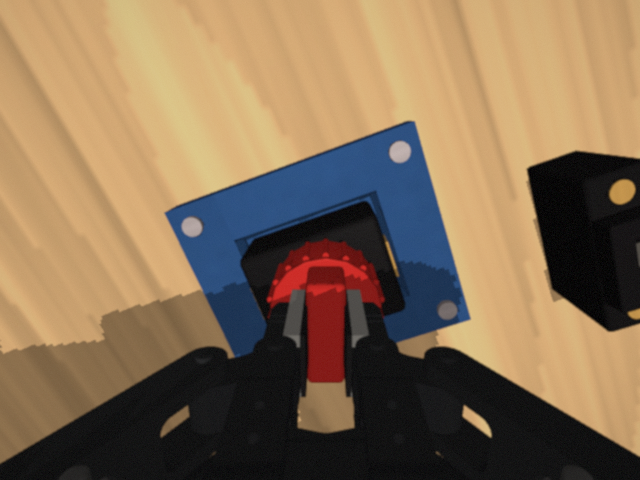

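View pics/s18c.png

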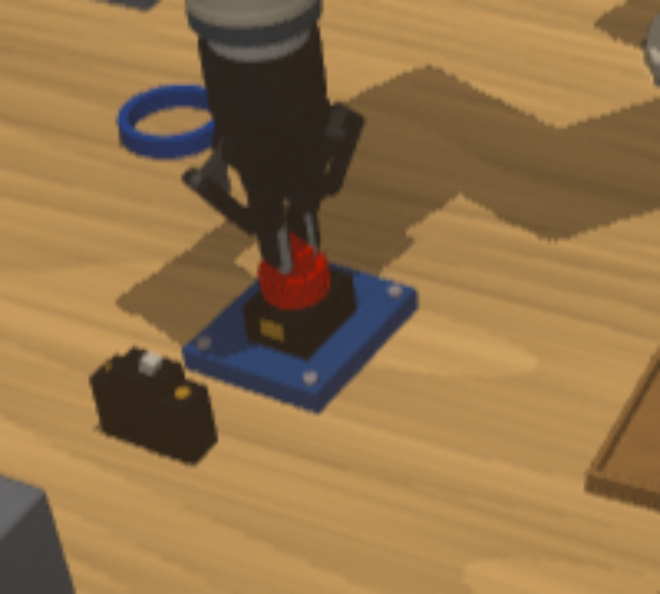

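The cap has turned about 66° and the base stays square at -3.6° on its seat. I start a slow lift and watch the load.

Request:
servo_tool([
  [[0,0,0.1],0,0.9],
  [[0,0,0.2],0,0.9],
  [[0,0,0.2],0,0.9],
  [[0,0,0.2],0,0.9],
  [[0,0,0],0,0.9],
])

```text
clock: 27.53
eef_pos: [515.2, -188.1, 86.6]
tcp_rot: [3.141, 0.0, 1.165]
contact_force: [0.5, -0.8, -0.1]
opening: 0.145
```

```bash
python3 st.py
```

```text
27.5333 [ 515.25 -188.14   86.61] [3.1412 0.     1.1654] [ 0.48 -0.76 -0.13] [-0.008 -0.031 -0.024] 0.14529201335668027 0.0526 0.013
```

The load stays near cap weight only, so the cap is free. I continue straight up to about 100 mm.

Request:
servo_tool([
  [[0,0,0.4],0,0.9],
  [[0,0,0.7],0,0.9],
  [[0,0,0.9],0,0.9],
  [[0,0,1.0],0,0.9],
  [[0,0,1.0],0,0.9],
])

```text
clock: 27.95
eef_pos: [515.3, -188.1, 127.6]
tcp_rot: [3.141, -0.0, 1.166]
contact_force: [-0.8, -0.4, -0.9]
opening: 0.151
```

Request:
servo_tool([
  [[0,0,1.0],0,0.9],
  [[0,0,1.0],0,0.9],
  [[0,0,1.0],0,0.9],
  [[0,0,0.9],0,0.9],
  [[0,0,0.7],0,0.9],
])

```text
clock: 28.37
eef_pos: [515.4, -188.2, 173.6]
tcp_rot: [3.141, -0.0, 1.166]
contact_force: [0.6, -0.1, -0.5]
opening: 0.146
```

Request:
servo_tool([
  [[0,0,0.4],0,0.9],
  [[0,0,0.2],0,0.9],
  [[0,0,0],0,0.9],
  [[0,0,0],0,0.9],
  [[0,0,0],0,0.9],
])

```text
clock: 28.78
eef_pos: [514.8, -187.9, 177.7]
tcp_rot: [-3.141, 0.0, 1.166]
contact_force: [0.1, 0.2, -1.7]
opening: 0.148
```

Request:
servo_tool([
  [[0,0,0],0,0.9],
  [[0,0,0],0,0.9],
  [[0,0,0],0,0.9],
  [[0,0,0],0,0.9],
  [[0,0,0],0,0.9],
])

```text
clock: 29.2
eef_pos: [515.1, -188.1, 178.2]
tcp_rot: [-3.141, -0.0, 1.166]
contact_force: [0.5, 0.0, -1.2]
opening: 0.147
```

Request:
servo_tool([
  [[0,0,0],0,0.9],
  [[0,0,0],0,0.9],
  [[0,0,0],0,0.9],
  [[0,0,0],0,0.9],
  [[0,0,0],0,0.9],
])

```text
clock: 29.62
eef_pos: [515.1, -188.1, 178.3]
tcp_rot: [-3.142, -0.0, 1.166]
contact_force: [-0.4, 0.3, -0.9]
opening: 0.148
```

```bash
python3 st.py;python3 - <<'E'
from fix import *
print(r.sense()['qvel'])
g=grab('wrist','w19'); np.savez('/tmp/w190.npz',**g)
blk(g,(515,-189),40,48,45); fix(g)
g=grab('scene','s19'); cv2.imwrite('pics/s19c.png',cv2.resize(g['frame'][100:310,130:370,::-1],None,fx=2.8,fy=2.8))
X=cloud(g); im=g['frame'].astype(int); m=(im[...,0]>110)&(im[...,1]<60)&(im[...,2]<60)&(np.hypot(X[...,0]-515,X[...,1]+188)<60)&np.isfinite(X[...,0])
print('red z pct',np.percentile(X[m][:,2],[1,10,50,90,99]).round(1),np.median(X[m],0))
blk(g,(515,-189),38,48,45)
g=grab('top','t19')
E
```

```text
29.6167 [ 515.1  -188.09  178.29] [-3.1416 -0.      1.1657] [-0.42  0.34 -0.88] [-0.005  0.039  0.001] 0.14800348407963668 0.0522 -0.0
[ 6.71505580e-05  7.87876731e-04 -5.21740896e-04  7.69322560e-04
 -5.94185623e-04  3.58538827e-04]
slab 40 48 4003 (array([ 515.2, -187.3]), array([49.2, 66.1]), 86.11) 43.8
front x (65 nominal) [(-45, np.float64(64.5)), (-30, np.float64(64.6)), (-15, np.float64(64.4)), (0, np.float64(64.5)), (15, np.float64(64.6)), (30, np.float64(64.3)), (45, np.float64(64.2))]
sides (+-55) [(-10, [25.7, 55.0]), (0, [25.7, 55.1]), (10, [25.7, 55.1]), (20, [-43.0, 54.9]), (30, [-54.5, 55.0]), (40, [-54.1, 54.7]), (50, [-54.2, 54.7]), (60, [-54.4, 54.7])]
pocket front mouth x(38 nominal) [36.5 37. ]
red z pct [143.1 147.4 161.3 180.8 185.7] [ 528.720409   -173.99990576  161.28656186]
slab 38 48 307 (array([ 517.6, -186.8]), array([53.5, 69.4]), 85.59) 42.1
```

View pics/w19.png

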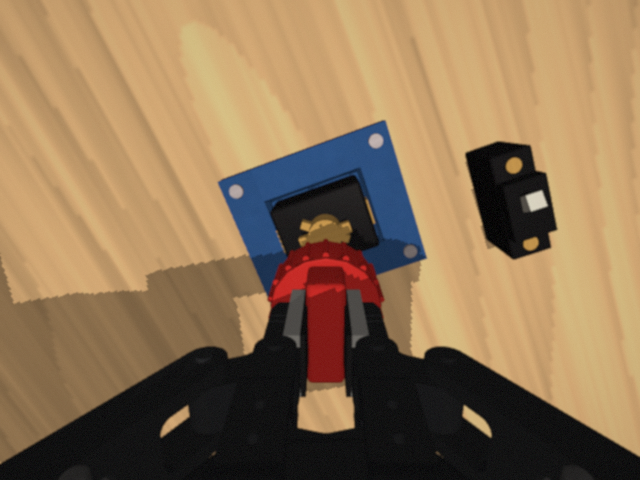

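View pics/s19c.png

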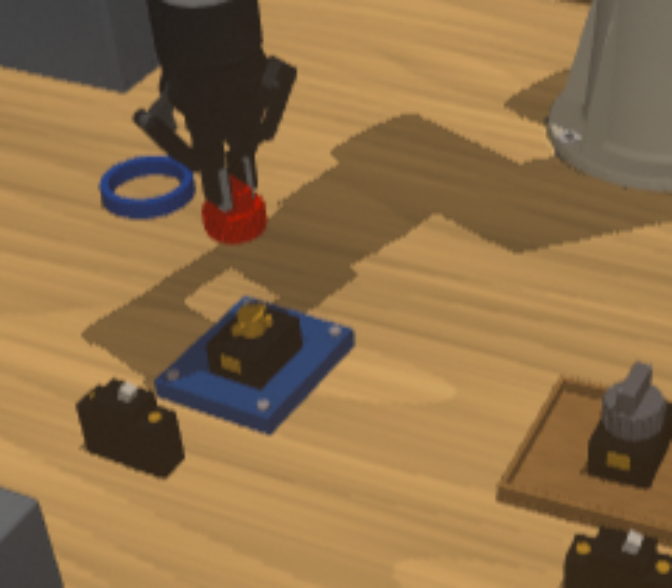

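View pics/t19.png

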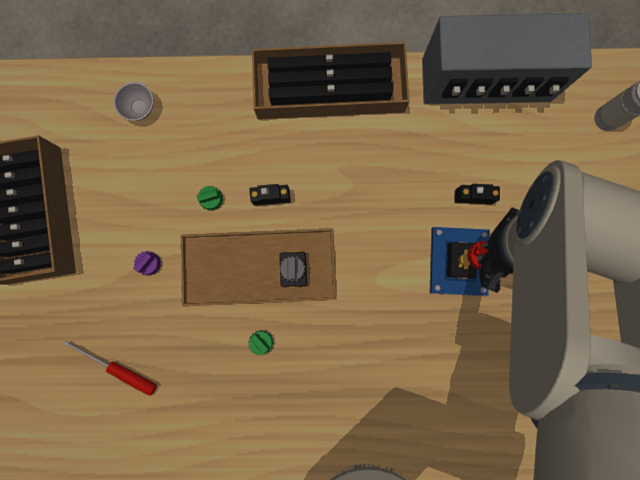

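The base is seated and square (block top at z 43.8, brass thread visible). The cap is held upright and still, 99 mm above where it sat. The grey base and both breakers look unmoved. I hand it in.

```bash
python3 -c "
from rig import r
print(r.sign_off())"; python3 st.py
```

```text
the job is handed in; nothing more can be done
None
the job is handed in; nothing more can be done
```

The red-capped base is seated in the blue fixture's pocket. The gripper holds its cap upright and still, lifted 99 mm straight up. I handed the job in at about 30 s of the 72 s allowed.

- **Seating:** I gripped the base across its width, lowered it into the pocket until it touched the floor, and let go. The block top read z 43.7, where 44 was expected.
- **Thread direction:** Counter-clockwise turned freely; I stopped at 17° to try the other way. Clockwise hit its stop at about 13–14°.
- **A mishap, corrected:** Reaching the clockwise stop turned the base about 2° in the pocket. The torque reading did not show the stop clearly; I saw it as the base turning in the picture. Gripping the block again did not square it on its own, so I turned it back with the gripper. It then read -3.5°, the same as the fixture.
- **Loosening and lift:** I turned the cap about 66° counter-clockwise and lifted it. The load was only about the cap's own weight.
- **Last checks:** The base was flat, with its block top at z 43.8. Its angle read -3.9° from the wrist camera, with part of the block hidden, against -3.5° for the fixture. In the last pictures the grey-capped base and both breakers look unmoved, judged by eye only.

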